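Stand the fallen spice jar back in its row and close the row up

ROBOT

A 7-joint arm with a two-finger parallel gripper is mounted at the origin on a cart in front of the work surface, level with it; the furniture and walls round the work are solid. World frame = base frame: x ahead of the robot, y to its left, z up, the work surface at z = 0. Lengths are in m, angles in degrees, forces in N, time in s.
With the tool pointing down it reaches from about 0.4 to 0.85 m from the base axis. Payload 10.4 kg.
Tool frame: the origin (TCP) lies at the very end of the fingers, on their centre line; the grasp point (between the pads) lies env.grasp_offset behind it (env.grasp_offset is the distance from the TCP to the grasp point, in m); x points along the fingers, z is the direction in which the jaws open and shut, and the axes are right-handed (so a half turn about x gives the same grasp; the last joint's range is limited). The gripper opens to 85 mm and grips with 20 to 120 N. Pads are 22 mm wide; open, the fingers measure 114 mm over their backs; the gripper's body (76 mm by 85 mm) begins 54 mm behind the grasp point. The pads swing forward as they close: fully open they stand 13 mm farther back than shut.
Start: joints at [-68.789, 19.034, -3.707, 83.658, 1.238, 77.344, -5.071], TCP at [0.239, 0.577, 0.231] pointing down, gripper open.
Joint ranges: [-148.97, 148.97], [-28.65, 121.19], [-84.17, 76.75], [9.2, 138.47], [-72.65, 252.65], [3.7, 117.97], [-149.18, 149.18]. Speed limits (degrees/s): [127.2, 127.2, 159.86, 159.86, 180, 180, 180].

INTERFACE

Orientations are given as [roll, pitch, yaw] about the fixed x, y, z axes, in that order (R = Rz(yaw) Ry(pitch) Rx(roll)).
In Python, from station import telemetry, capture, order, nets, env gives the robot as it stands.
- The arm moves only by the tool step_arm, never from a script. Its argument "commands" is a list of rows, each a list of 4 numbers: the shift along the tool's x, y, z in units of 50 mm (1.0 is 50 mm), then the turn about the tool's x in units of 6 degrees (1.0 is 6 degrees). In form: [[x, y, z, twist], ...]. A call has 1 to 10 rows; each row is the pose to reach, as a shift and turn from the pose commanded when the call began, along the tool's axes at that moment; what a row does not reach only later rows make up. A row lasts 1/10 s, in which the tool goes at most 50 mm and 8.59 degrees, less where a joint would pass 70% of its speed; a pose out of reach is approached as far as the arm can. A call with a gripper value outside its range is refused whole. "jaw" is the gripper command: -1 is fully open, 1 is shut, values between are in proportion, set as the call begins (left out, the last holds). The fingers move at their own pace and stop on an object; "squeeze" is the grip in N (left out, the last holds). Time passes only in rows, so rows that repeat a pose let the fingers close. It gives the time, the measured TCP pose, the force and the opening at its end, in the units of the state.
- telemetry.state(): the state, without advancing time (a new reading comes with each control period).
- capture(name): name is "scene" or "top"; returns a dict with "image" (384x512x3 uint8, red, green, blue), "mtx" (3x3 intrinsics, pixels), "k1" (the pictures are not rectified: a ray, as slopes to the right and down, at radius r is drawn at 1 + k1 r^2 times it, then the intrinsics apply), "position" and "orientation" of the camera in the world. Camera axes: x right, y up, looking along -z (the intrinsics and any distortion apply to the point x, -y, -z); pixel columns grow to the right and rows downward; lengths in m; the calibration is good to about 2 mm. A picture is of the moment at which its call begins. There is no depth.
- order.finish_job(): hands the job in, once; it reports no verdict.
Trained networks look in the newest picture that a camera, given by its name, has taken for a name from the list of things; names that differ only in an ending like _2 or _b are one class to them, and where a whole thing is asked for, a point or a joint stands for the part that bears it (a point fixed in the world has none). Each returns a list of dicts, best first, with "conf" (0 to 1); they miss things now and then, are a little off and sometimes report something else, mostly with a low value. They report only what shows in the picture. A call takes as long as a camera call.
- nets.find_in(thing, camera): "position" ([x, y, z] in m, in world coordinates, good to about 4 mm: the middle of the surface that is visible of it).
The state is a dict: "t": time; "q": joint angles; "qd": joint speeds; "tau": joint torques, N m; "position": TCP position; "eef_rot": TCP orientation; "wrist_force": force on the tool from outside, world axes, zero at the start; "moment": the same for the moment, N m; "width": finger opening in m.
Only numpy, scipy, OpenCV 4.12 (cv2) and the standard library are available. Lean on these libraries where they do the work, as an engineer would, in place of code of your own. Each camera call takes 0.05 s, during which the arm holds its last target.

TASK

A spice jar has toppled over inside the narrow rack, because the sliding end stop was left far back. Stand the jar upright again in the rack with the others, let go of it, and then slide the end stop (it has a knob on top) up until the whole row stands snug between stop and end board. Keep the other jars standing and leave everything else on the worktop as it is.

Things in the scene. Friction and masses are not known exactly. Their poses are not given: they have to be found in the camera images.
- spice_rack: Single-file wooden spice rack, fixed, 450 mm long (along y), 64 mm wide. Origin on the worktop under the lane's centre line, z up. Lane floor at z = 10 mm, lane 52 mm wide between lips 6 mm thick whose tops are at z = 18 mm. Fixed end board: inner face at y = +188 mm, top at z = 82 mm. The sliding end stop is at the -y end.
- end_stop (a joint): Travel of the wooden end stop along the rack's +y (m), 0 = farthest from the end board, at most 0.235. Its upright plate (44 mm wide, 10 thick, top at rack z = 84 mm) has its jar-side face at rack y = -0.195 + joint. Slides with about 1.2 N, stays where left; a 74 mm wide saddle reaches 36 mm back from the face.
- stop_knob (a point): Middle of the round dark wooden knob on top of the end stop, 28 mm across, 109 mm above the worktop (the knob's neck and head span 89 to 121 mm); it lies 14 mm behind the stop's jar-side face.
- spice_jar_2: The toppled jar: round glass spice jar with a screw cap, 107 mm tall, body 42 mm and cap 45 mm across (cap from 86 to 107 mm), 0.11 kg. Origin: centre of its underside; z runs up its axis to the cap. At the start it lies along the lane, its foot toward the end board and its cap toward the end stop.
- spice_jar_1: Round glass spice jar with a pale cap, 101 mm tall, 44 mm across; stands upright in the rack at the start (any of three places). Origin: centre of its underside; z up its axis.
- spice_jar_3: Round glass spice jar with a dark cap, 99 mm tall, 42 mm across; stands upright in the rack at the start (any of three places). Origin: centre of its underside; z up its axis.
- salt_shaker: Round salt shaker with a metal top, 90 mm tall, 44 mm across (34 mm above 66 mm); stands upright in the rack at the start (any of three places). Origin: centre of its underside; z up its axis.
- pepper_mill: Bystander: dark wooden pepper mill, 160 mm tall, 58 mm across. Origin under its centre.
- blue_cup: Bystander: small blue cup with a handle, 63x87x51 mm. Origin under its centre.
- small_jug: Bystander: dark blue jug, 67x103x85 mm. Origin under its centre.
- onion: Bystander: onion on the chopping board, 85 mm. Origin under its centre.
- tomato: Bystander: tomato on the chopping board, 74 mm. Origin under its centre.
- lime: Bystander: lime, 55x46x45 mm. Origin under its centre.
- teaspoon_1: Bystander: teaspoon lying in front of the rack, 138x28x12 mm. Origin under its centre.

How it is judged:
By the outcome, as a careful person would: the job done as asked, in the order asked, and still so for the second after the job is handed in, with the robot touching nothing.
It also fails if it takes over 54 s, if anything falls off the work surface, if the arm or the gripper's body presses on something with over 40 N, if the wrist force passes 120 N, or if a joint passes its speed limit or range.

## Working session

There is one attempt and no reset: what is moved stays moved. The work goes in short steps, Python scripts to look and compute and a tool call to move; the robot and the scene stay as the last step left them, time stands still between calls to the robot, and variables do not carry over. Pictures are saved under pics/ and viewed, and the job is handed in when it is done.

Besides the shell and the picture viewer there is one more tool, called after "Emit:" in YAML: its name, and indented under it one key for each argument. step_arm: Moves the arm, as the interface text tells. Its arguments: {"type":"object","properties":{"commands":{"type":"array","items":{"type":"array","items":{"type":"number"}}},"jaw":{"type":"number"},"squeeze":{"type":"number"}},"required":["commands"]}

```bash
ls; mkdir -p pics; python3 - <<'E'
from station import telemetry, capture, order, nets, env
import cv2, numpy as np
print(telemetry.state(), env.grasp_offset)
for n in ["scene","top"]:
    c=capture(n); cv2.imwrite(f"pics/{n}0.png",cv2.resize(c["image"][:,:,::-1],(800,600),interpolation=cv2.INTER_CUBIC))
    print(n,c["mtx"],c["k1"],c["position"],c["orientation"])
E
```

```text
pics
{'t': 0.0, 'q': array([-68.78943264,  19.07091445,  -3.70597027,  83.70562237,
         1.23863508,  77.34391801,  -5.06924352]), 'qd': array([ 0.01221387, -0.05711397, -0.06470895,  0.021481  , -0.03745197,
       -0.03562923, -0.03900611]), 'tau': array([-1.45142817e-04, -6.25444365e+01,  4.88770008e-02, -3.91605914e+01,
        1.62146013e-02,  9.85036371e-03,  1.43553683e-05]), 'position': array([0.23910951, 0.57704645, 0.23053064]), 'eef_rot': array([-176.33545128,   89.91941681, -108.83904931]), 'wrist_force': array([-0.29317516,  0.75151102, -0.09260553]), 'moment': array([-0.03274823,  0.02191788, -0.02438387]), 'width': 0.08536709421834361} 0.0187
scene [[355.35958687   0.         257.9274274 ]
 [  0.         355.35958687 185.43852345]
 [  0.           0.           1.        ]] -0.005421783817860347 [-0.50003117 -0.44436762  0.66878891] [ 62.36752096   1.04314143 -65.79257595]
top [[438.83450314   0.         247.79866005]
 [  0.         438.83450314 193.65617879]
 [  0.           0.           1.        ]] 0.02803646387834281 [-0.05201449 -0.23118096  1.17425058] [ 29.87034356  -0.63276097 -64.80947886]
```

View pics/scene0.png

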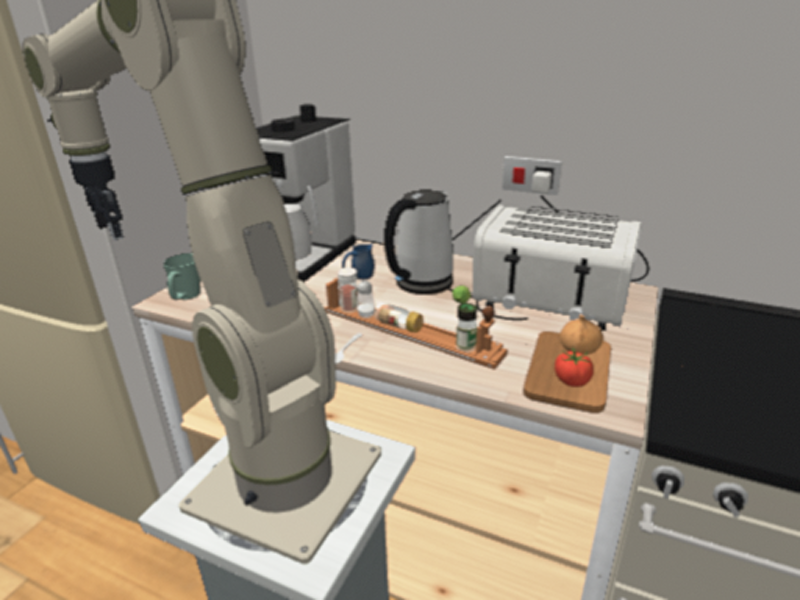

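View pics/top0.png

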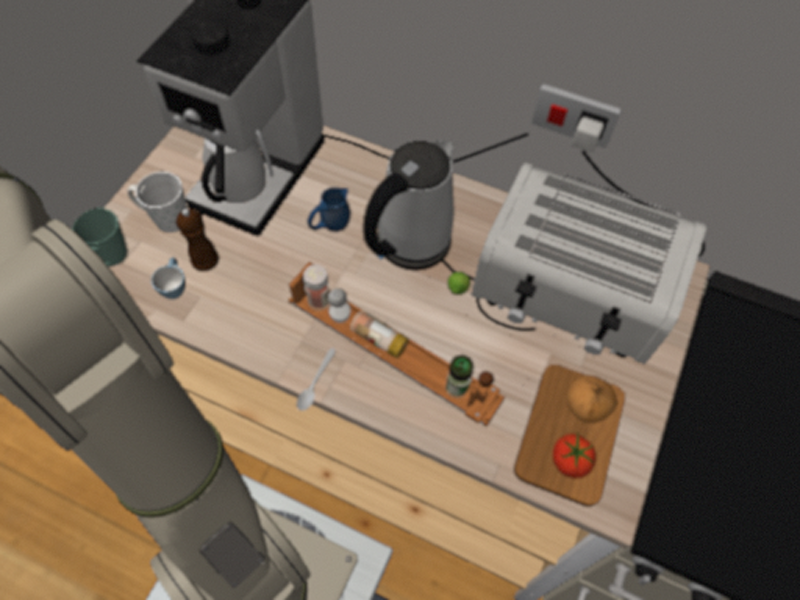

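```bash
python3 - <<'E'
from station import telemetry, capture, order, nets, env
import numpy as np
np.set_printoptions(precision=4,suppress=True)
for n in ["top","scene"]:
    for t in ["spice_jar_2","spice_jar_1","spice_jar_3","salt_shaker","stop_knob","end_stop","spice_rack","pepper_mill"]:
        print(n,t,[(np.round(d["position"],4),round(d["conf"],2)) for d in nets.find_in(t,n)][:4])
E
```

```text
top spice_jar_2 [(array([0.4905, 0.1565, 0.093 ]), 0.86), (array([0.4721, 0.0232, 0.0498]), 0.81), (array([ 0.436 , -0.1489,  0.102 ]), 0.69), (array([ 0.5007, -0.3615,  0.0798]), 0.65)]
top spice_jar_1 [(array([0.4905, 0.1565, 0.093 ]), 0.86), (array([0.4721, 0.0232, 0.0498]), 0.81), (array([ 0.436 , -0.1489,  0.102 ]), 0.69), (array([ 0.5007, -0.3615,  0.0798]), 0.65)]
top spice_jar_3 [(array([0.4905, 0.1565, 0.093 ]), 0.86), (array([0.4721, 0.0232, 0.0498]), 0.81), (array([ 0.436 , -0.1489,  0.102 ]), 0.69), (array([ 0.5007, -0.3615,  0.0798]), 0.65)]
top salt_shaker [(array([0.4824, 0.1091, 0.0671]), 0.64)]
top stop_knob [(array([ 0.4369, -0.1926,  0.0208]), 0.88), (array([ 0.3969, -0.3719,  0.0704]), 0.75)]
top end_stop [(array([ 0.4346, -0.1933,  0.023 ]), 0.92)]
top spice_rack [(array([ 0.4573, -0.0728,  0.0147]), 0.62)]
top pepper_mill [(array([0.4806, 0.4135, 0.0809]), 0.63)]
scene spice_jar_2 [(array([ 0.4301, -0.1553,  0.0718]), 0.84), (array([0.4607, 0.0169, 0.0432]), 0.82), (array([0.4855, 0.1534, 0.0748]), 0.82)]
scene spice_jar_1 [(array([ 0.4301, -0.1553,  0.0718]), 0.84), (array([0.4607, 0.0169, 0.0432]), 0.82), (array([0.4855, 0.1534, 0.0748]), 0.82)]
scene spice_jar_3 [(array([ 0.4301, -0.1553,  0.0718]), 0.84), (array([0.4607, 0.0169, 0.0432]), 0.82), (array([0.4855, 0.1534, 0.0748]), 0.82)]
scene salt_shaker [(array([0.4778, 0.101 , 0.0593]), 0.63)]
scene stop_knob [(array([ 0.4308, -0.1903,  0.0474]), 0.73)]
scene end_stop [(array([ 0.4318, -0.19  ,  0.0448]), 0.74)]
scene spice_rack [(array([ 0.4518, -0.0889,  0.0165]), 0.77)]
scene pepper_mill []
```

```bash
cat > h.py <<'E'
from station import telemetry, capture, order, nets, env
import numpy as np, cv2
from scipy.spatial.transform import Rotation as Ro
np.set_printoptions(precision=4,suppress=True)
def Rm(o): return Ro.from_euler('xyz',o,degrees=True).as_matrix()
def px2z(c,u,v,z):
    M=c["mtx"]; x=(u-M[0,2])/M[0,0]; y=(v-M[1,2])/M[1,1]
    s=1.0
    for _ in range(20): s=1+c["k1"]*((x/s)**2+(y/s)**2)
    d=Rm(c["orientation"])@np.array([x/s,-y/s,-1]); p=np.array(c["position"])
    return p+d*(z-p[2])/d[2]
def proj(c,P):
    P=np.atleast_2d(P); q=(P-np.array(c["position"]))@Rm(c["orientation"])
    x=q[:,0]/-q[:,2]; y=-q[:,1]/-q[:,2]; s=1+c["k1"]*(x*x+y*y); M=c["mtx"]
    return np.c_[M[0,0]*x*s+M[0,2],M[1,1]*y*s+M[1,2]]
def crop(c,x0,y0,x1,y1,k,name,pts=[]):
    im=c["image"][y0:y1,x0:x1,::-1].copy(); im=cv2.resize(im,None,fx=k,fy=k,interpolation=cv2.INTER_CUBIC)
    for u,v in pts: cv2.circle(im,(int((u-x0+.5)*k),int((v-y0+.5)*k)),2,(255,0,255),-1)
    cv2.imwrite("pics/"+name,im)
E
python3 - <<'E'
from h import *
s=telemetry.state(); R=Rm(s["eef_rot"]); print(R)
c=capture("top"); crop(c,180,160,330,275,5,"t1.png")
c=capture("scene"); crop(c,200,160,330,240,6,"s1.png")
E
```

```text
[[ 0.     -0.9238  0.3828]
 [ 0.0001  0.3828  0.9238]
 [-1.     -0.      0.0001]]
```

View pics/t1.png

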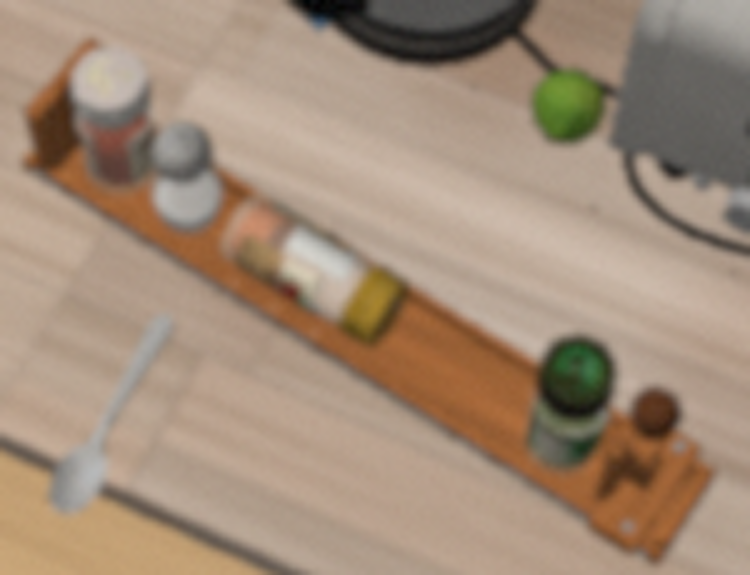

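View pics/s1.png

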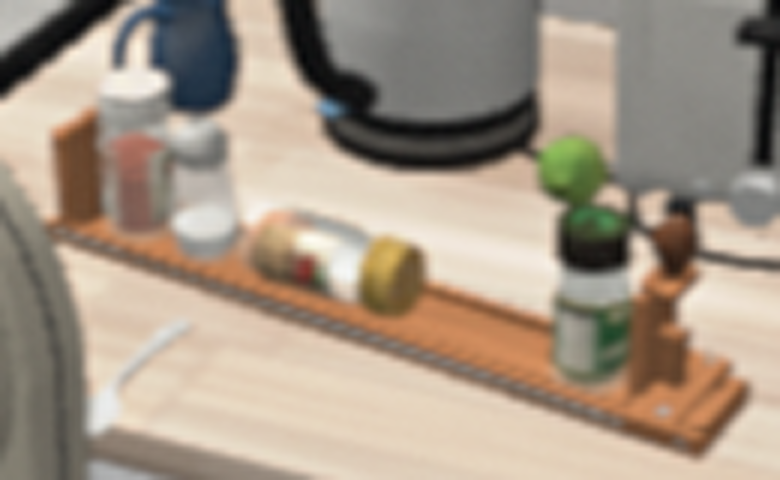

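```bash
python3 - <<'E'
from h import *
from scipy.optimize import least_squares
c=capture("top"); s=capture("scene")
T=lambda X,Y:(180+X/5-.5+0.1,160+Y/5-.4)
S=lambda X,Y:(200+X/6-.5+0.1,160+Y/6-.4)
ob={"jar1":((108,78),(135,85),.111),"salt":((182,140),(200,135),.1),"jar3":((578,368),(597,222),.109),"knob":((655,412),(676,243),.109)}
for k,(t,u,z) in ob.items(): print(k,px2z(c,*T(*t),z),px2z(s,*S(*u),z))
def line(p):
    # pure triangulation
    return p
for k,p,z in [("capaxisend",(372,305),.032),("foot",(240,232),.032),("capfar",(395,290),.032)]: print(k,px2z(c,*T(*p),z))
for k,p,z in [("capend",(405,278),.032)]: print(k,px2z(s,*S(*p),z))
E
```

```text
jar1 [0.5032 0.1642 0.111 ] [0.5018 0.1597 0.111 ]
salt [0.4903 0.1107 0.1   ] [0.4766 0.1027 0.1   ]
jar3 [ 0.4512 -0.147   0.109 ] [ 0.4509 -0.1498  0.109 ]
knob [ 0.4451 -0.1933  0.109 ] [ 0.4453 -0.1948  0.109 ]
capaxisend [ 0.4733 -0.0179  0.032 ]
foot [0.4833 0.0726 0.032 ]
capfar [ 0.4879 -0.0259  0.032 ]
capend [ 0.4767 -0.0275  0.032 ]
```

```bash
cat >> h.py <<'E'
def mk(yaw,ox,oy):
    a=np.radians(yaw); rx=np.array([np.cos(a),np.sin(a),0]); ry=np.array([-np.sin(a),np.cos(a),0])
    return lambda P: np.array([ox,oy,0])+np.outer(np.atleast_2d(P)[:,0],rx)+np.outer(np.atleast_2d(P)[:,1],ry)+np.outer(np.atleast_2d(P)[:,2],[0,0,1])
def rackpts(j=0):
    L=[]
    for t in np.linspace(0,1,40):
        y=-.225+.45*t
        for x in (-.032,.032): L+= [[x,y,.018]]
        L.append([-.032,y,0])
    for x in np.linspace(-.026,.026,8): L.append([x,.188,.082]); L.append([x,.188,.01])
    L.append([0,-.209+j,.109])
    return np.array(L)
E
python3 - <<'E'
from h import *
W=mk(-9.2,.4785,.0123)
c=capture("top"); crop(c,180,160,330,275,5,"t2.png",proj(c,W(rackpts())))
c=capture("scene"); crop(c,200,160,330,240,6,"s2.png",proj(c,W(rackpts())))
E
```

```text
(no output)
```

View pics/t2.png

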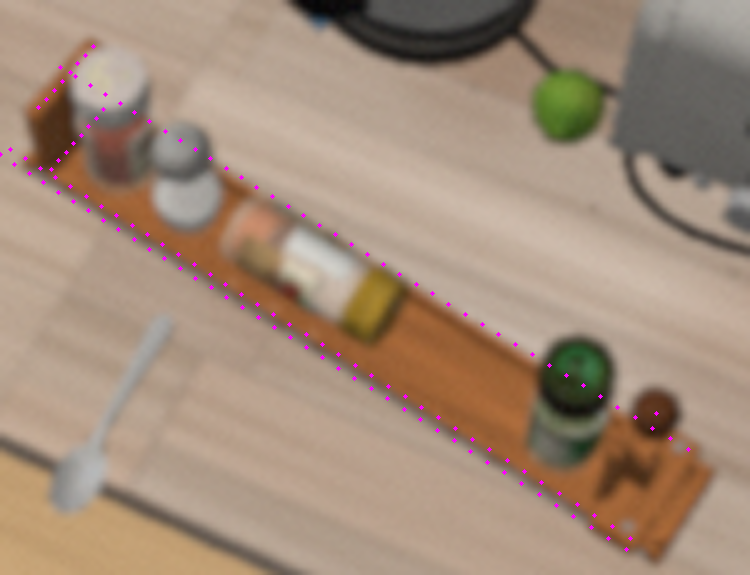

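View pics/s2.png

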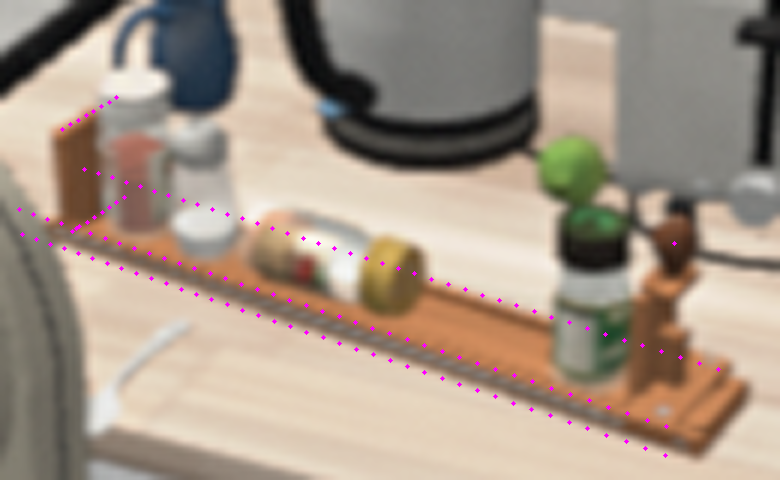

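```bash
python3 - <<'E'
from h import *
W=mk(-9.2,.4790,.0123)
def jar(foot,yaw=0,x0=0):
    L=[]
    for h,r in [(0,.021),(.084,.021),(.086,.0225),(.107,.0225)]:
        for t in np.linspace(0,2*np.pi,24,endpoint=False):
            L.append([x0+r*np.cos(t),foot-h,.0315+(r-.021)+r*np.sin(t)])
    return np.array(L)
def up(y,r,h):
    return np.array([[r*np.cos(t),y+r*np.sin(t),z] for z in (.01,.01+h) for t in np.linspace(0,6.28,20)])
P=np.vstack([jar(.069),up(.152,.022,.101),up(.094,.022,.066),up(-.163,.021,.099)])
c=capture("top"); crop(c,180,160,330,275,5,"t3.png",proj(c,W(P)))
c=capture("scene"); crop(c,200,160,330,240,6,"s3.png",proj(c,W(P)))
E
```

```text
(no output)
```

View pics/t3.png

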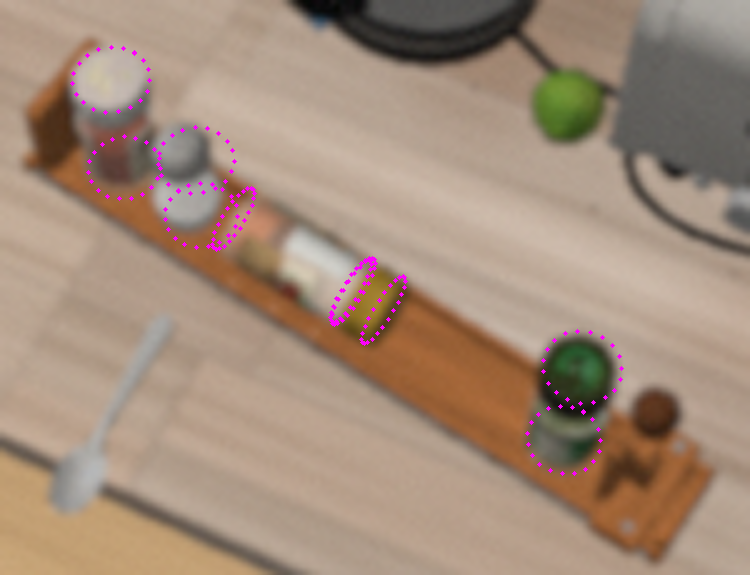

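View pics/s3.png

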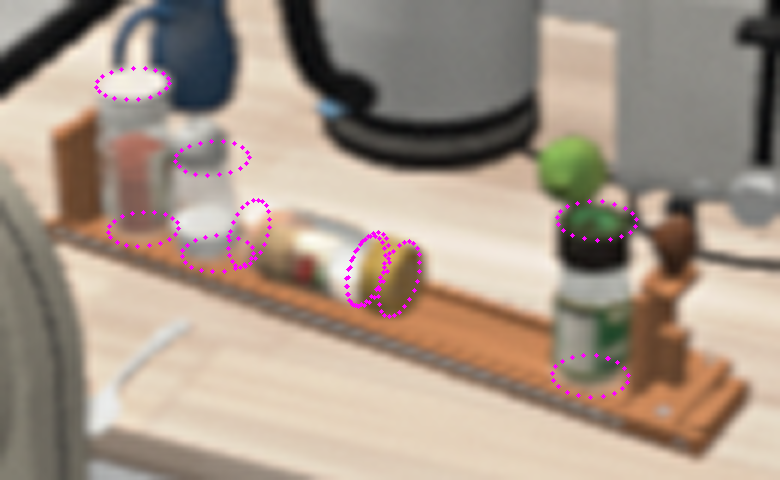

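Emit:
step_arm:
  commands:
    - [0,-0.68,-0.71,0.98]
    - [0,-1.37,-1.42,1.97]
    - [0,-2.05,-2.12,2.95]
    - [0,-2.74,-2.83,3.93]
    - [0,-3.42,-3.54,4.92]
    - [0,-4.11,-4.25,5.9]
    - [0,-4.79,-4.95,6.88]
    - [0,-5.48,-5.66,7.87]
    - [0,-6.16,-6.37,8.85]
    - [0,-6.85,-7.08,9.83]
  jaw: -1
  squeeze: 20

```text
t: 2.3
position: [0.4205, 0.1174, 0.2317]
eef_rot: [41.0, 89.9, 49.3]
wrist_force: [1.4, 1.2, -0.2]
width: 0.0854
```

```bash
cat >> h.py <<'E'
YAW,OX,OY=-9.2,.4790,.0123
def goto(rx_,ry_,z,yawz=YAW,org=None):
    s=telemetry.state(); R=Rm(s["eef_rot"]); p=np.array(s["position"])
    W=mk(YAW,OX,OY); t=W([rx_,ry_,z])[0]; d=R.T@(t-p)
    ang=np.degrees(np.arctan2(R[1,2],R[0,2]))
    print("t",s["t"],"pos",p,"rack",np.array(rk(p)),"zang",ang,"F",s["wrist_force"],"w",s["width"])
    print("CMD",d/0.05,(ang-yawz)/6)
def rk(p):
    a=np.radians(YAW); rx=np.array([np.cos(a),np.sin(a)]); ry=np.array([-np.sin(a),np.cos(a)]); q=np.array(p[:2])-[OX,OY]
    return [q@rx,q@ry,p[2]]
E
python3 -c "
from h import *
goto(0,-.031,.12)"
```

```text
t 2.3 pos [0.4205 0.1174 0.2317] rack [-0.0745  0.0944  0.2317] zang 8.280872833919274 F [ 1.4438  1.1815 -0.2012] w 0.08540778735373708
CMD [ 2.2315 -2.8412  0.6669] 2.9134788056532117
```

Emit:
step_arm:
  commands:
    - [0.2,-0.9,0.2,0.9]
    - [0.8,-1.9,0.5,2.0]
    - [1.6,-2.84,0.67,2.91]
    - [2.23,-2.84,0.67,2.91]
    - [2.23,-2.84,0.67,2.91]
    - [2.23,-2.84,0.67,2.91]

```text
t: 2.9
position: [0.474, -0.0161, 0.1199]
eef_rot: [-155.2, 89.9, -164.1]
wrist_force: [-0.5, 0.2, 0.3]
width: 0.0856
```

```bash
python3 -c "
from h import *
goto(0,-.031,.06)
c=capture('top'); crop(c,180,130,330,245,5,'t4.png')
c=capture('scene'); crop(c,190,140,320,240,6,'s4.png')
"
```

```text
t 2.9 pos [ 0.474  -0.0161  0.1199] rack [-0.0004 -0.0288  0.1199] zang -8.972525626671858 F [-0.5022  0.2114  0.3105] w 0.08563446766913674
CMD [ 1.1977 -0.043   0.0094] 0.037912395554690136
```

View pics/t4.png

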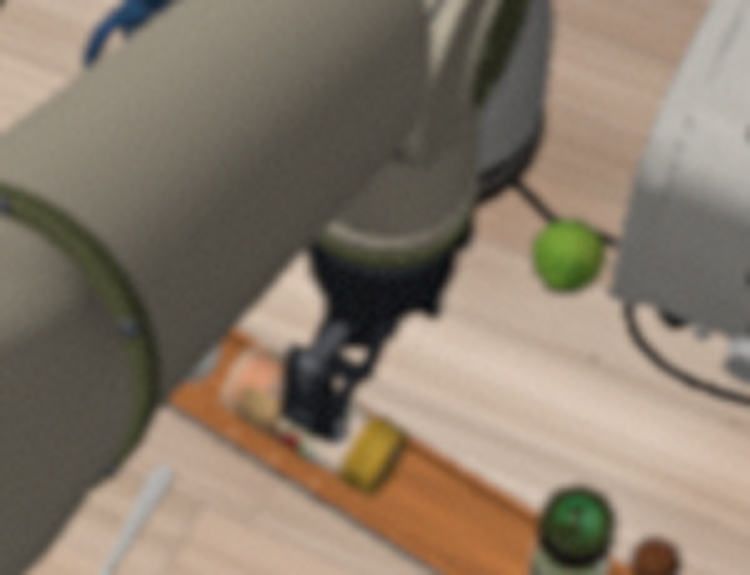

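View pics/s4.png

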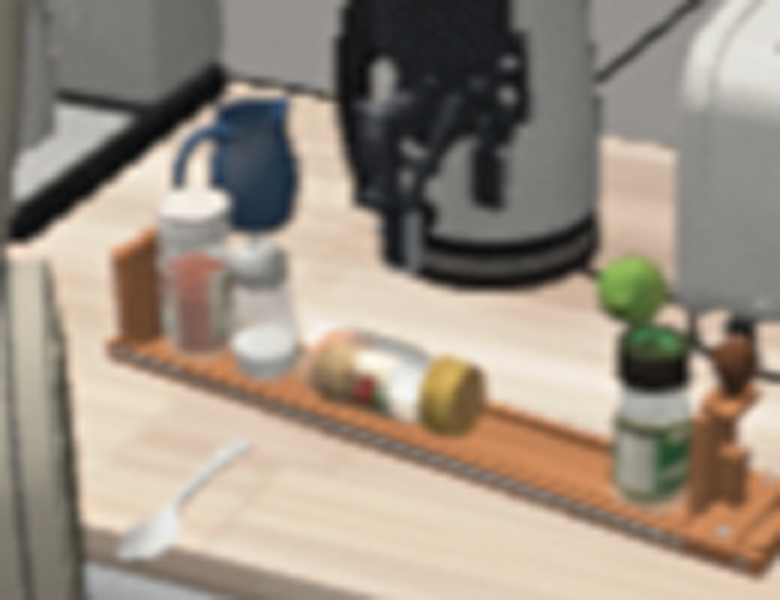

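```bash
python3 -c "
from h import *
W=mk(YAW,OX,OY)
for n,r in (('top',(180,130,330,245,5)),('scene',(190,140,320,240,6))):
    c=capture(n); im=cv2.cvtColor(c['image'],cv2.COLOR_RGB2HSV)
    m=((im[...,0]>=20)&(im[...,0]<=33)&(im[...,1]>120)).astype(np.uint8); m[:r[1]]=0;m[r[3]:]=0;m[:,:r[0]]=0;m[:,r[2]:]=0
    k,l,st,ce=cv2.connectedComponentsWithStats(m); i=1+np.argmax(st[1:,4]); print(n,st[i],ce[i], rk(px2z(c,*ce[i],.035)))
    ys,xs=np.where(l==i)
    best=[]
    for f in np.arange(.055,.075,.001):
        P=np.array([[.0225*np.cos(t),f-h,.0325+.0225*np.sin(t)] for h in np.linspace(.086,.107,12) for t in np.linspace(0,6.28,60)])
        uv=proj(c,W(P)); hull=cv2.convexHull(uv.astype(np.float32)); mm=np.zeros((384*4,512*4),np.uint8); cv2.fillConvexPoly(mm,((hull+.5)*4).astype(np.int32),1)
        mm=cv2.resize(mm.astype(np.float32),(512,384),interpolation=cv2.INTER_AREA)
        best.append((round((mm*(l==i)).sum()/np.maximum(mm,(l==i)).sum(),3),round(f,3)))
    print(sorted(best)[-5:])
"
```

```text
top [249 214  11  14  95] [253.8211 220.3263] [np.float64(-0.001667284981512331), np.float64(-0.0306088271528377), np.float64(0.03499999999999992)]
[(np.float32(0.596), np.float64(0.066)), (np.float32(0.597), np.float64(0.069)), (np.float32(0.598), np.float64(0.068)), (np.float32(0.599), np.float64(0.064)), (np.float32(0.603), np.float64(0.065))]
scene [261 200   7  12  47] [263.1064 204.7447] [np.float64(-0.0005960770174549838), np.float64(-0.026230026908052397), np.float64(0.03500000000000003)]
[(np.float32(0.347), np.float64(0.07)), (np.float32(0.347), np.float64(0.071)), (np.float32(0.347), np.float64(0.074)), (np.float32(0.348), np.float64(0.066)), (np.float32(0.348), np.float64(0.073))]
```

Emit:
step_arm:
  commands:
    - [0.7,-0.04,0.01,0.04]
    - [1.4,-0.04,0.01,0.04]
    - [1.8,-0.04,0.01,0.04]
    - [1.94,-0.04,0.01,0.04]
    - [1.94,-0.04,0.01,0.04]

```text
t: 3.6
position: [0.4747, -0.0177, 0.0231]
eef_rot: [103.9, 90.0, 94.8]
wrist_force: [-0.4, 0.6, 0.3]
width: 0.0851
```

```bash
python3 -c "
from h import *
goto(0,-.031,.022)
c=capture('top'); crop(c,180,130,330,245,5,'t5.png')
c=capture('scene'); crop(c,190,140,320,240,6,'s5.png')
"
```

```text
t 3.6 pos [ 0.4747 -0.0177  0.0231] rack [ 0.0005 -0.0303  0.0231] zang -9.132269945010197 F [-0.3664  0.6137  0.3398] w 0.08514246857156822
CMD [ 0.0223 -0.0143 -0.0103] 0.011288342498300352
```

View pics/s5.png

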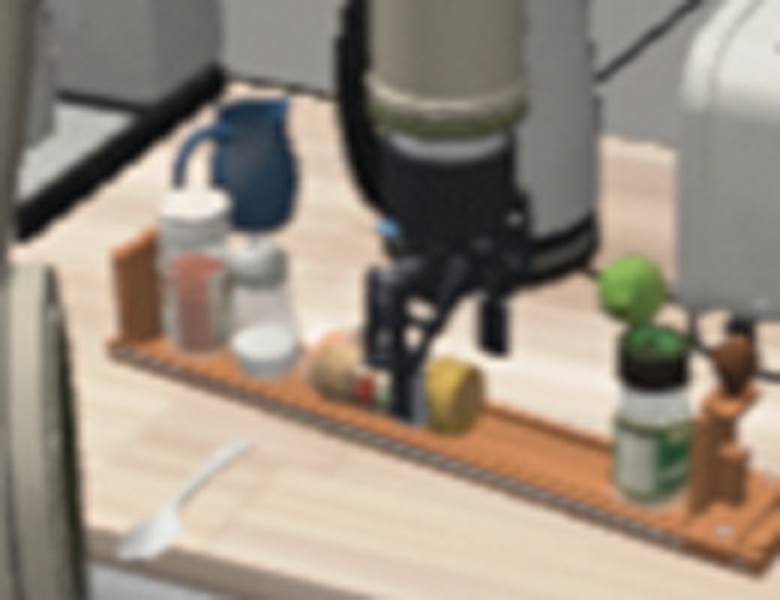

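```bash
python3 -c "
from h import *
W=mk(YAW,OX,OY); c=capture('scene')
for y in (-.042,-.031,-.02):
  for x in (-.0425,-.057): print(x,y,(proj(c,W([x,y,.035]))-[190,140]+.5)*6)
c=capture('top')
for y in (-.042,-.031,-.02):
  for x in (-.0425,-.057,.0425): print(x,y,(proj(c,W([x,y,.035]))-[180,130]+.5)*5)
"
```

```text
-0.0425 -0.042 [[425.0235 431.4907]]
-0.057 -0.042 [[410.8317 443.191 ]]
-0.0425 -0.031 [[408.706  426.0763]]
-0.057 -0.031 [[394.4333 437.675 ]]
-0.0425 -0.02 [[392.5353 420.7106]]
-0.057 -0.02 [[378.1837 432.2089]]
-0.0425 -0.042 [[348.0988 517.2761]]
-0.057 -0.042 [[333.678  536.4715]]
0.0425 -0.042 [[429.8951 408.4238]]
-0.0425 -0.031 [[332.1807 507.2734]]
-0.057 -0.031 [[317.7171 526.3732]]
0.0425 -0.031 [[414.2236 398.9535]]
-0.0425 -0.02 [[316.3394 497.3197]]
-0.057 -0.02 [[301.8336 516.3248]]
0.0425 -0.02 [[398.6259 389.528 ]]
```

View pics/t5.png

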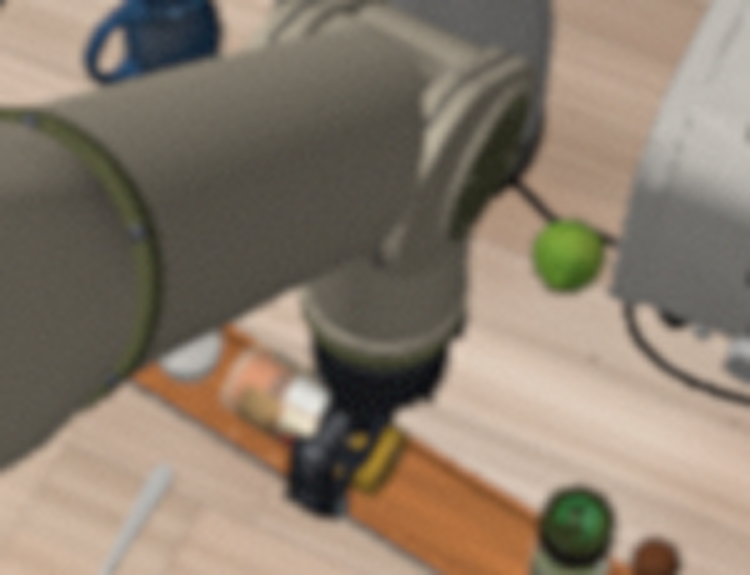

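Emit:
step_arm:
  commands:
    - [0.02,0,0,0]
    - [0.02,0,0,0]
    - [0.02,0,0,0]
    - [0.02,0,0,0]
    - [0.02,0,0,0]
    - [0.02,0,0,0]
  jaw: 0.3
  squeeze: 20

```text
t: 4.4
position: [0.4747, -0.0182, 0.0221]
eef_rot: [53.2, 90.0, 44.0]
wrist_force: [-1.5, -0.8, 5.5]
width: 0.0435
```

```bash
python3 -c "
from h import *
goto(0,-.031,.022)
c=capture('top'); crop(c,180,130,330,245,5,'t6.png')
c=capture('scene'); crop(c,190,140,320,240,6,'s6.png')
"
```

```text
t 4.4 pos [ 0.4747 -0.0182  0.0221] rack [ 0.0006 -0.0308  0.0221] zang -9.18478109296365 F [-1.4854 -0.7539  5.4763] w 0.043526629884379976
CMD [ 0.0015 -0.0044 -0.0121] 0.002536484506058182
```

View pics/s6.png

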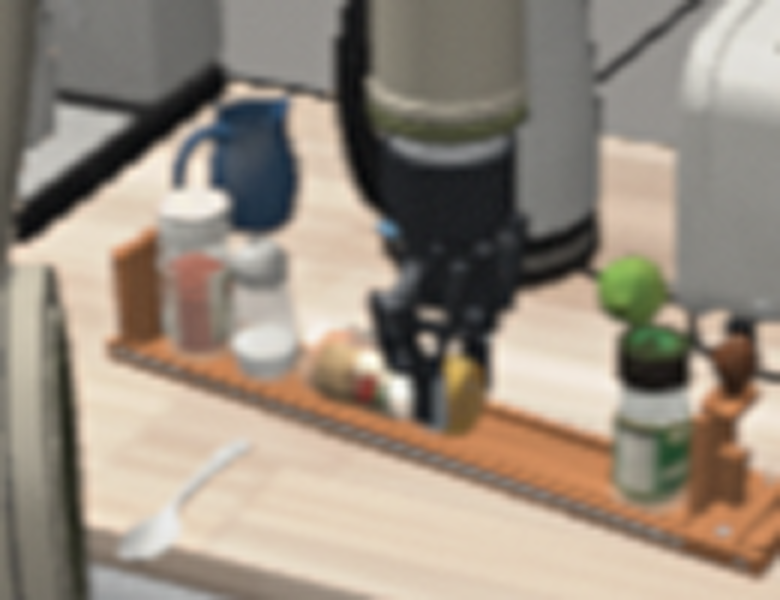

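Emit:
step_arm:
  commands:
    - [-0.1,0,0,0]
    - [-0.2,0,0,0]
    - [-0.3,-0.05,0,0]
    - [-0.4,-0.1,0,0]
    - [-0.5,-0.15,0,0]
    - [-0.6,-0.2,0,0]
    - [-0.6,-0.2,0,0]

```text
t: 5.2
position: [0.4733, -0.0285, 0.0525]
eef_rot: [25.3, 89.9, 16.1]
wrist_force: [0.3, -0.2, -2.3]
width: 0.0437
```

```bash
python3 -c "
from h import *
goto(0,-.041,.052)
c=capture('top'); crop(c,180,130,330,245,5,'t7.png')
c=capture('scene'); crop(c,190,140,320,240,6,'s7.png')
"
```

```text
t 5.2 pos [ 0.4733 -0.0285  0.0525] rack [ 0.0009 -0.0412  0.0525] zang -9.22260443136782 F [ 0.3067 -0.2295 -2.3225] w 0.04373880688112815
CMD [ 0.0104  0.0041 -0.017 ] -0.003767405227970144
```

View pics/s7.png

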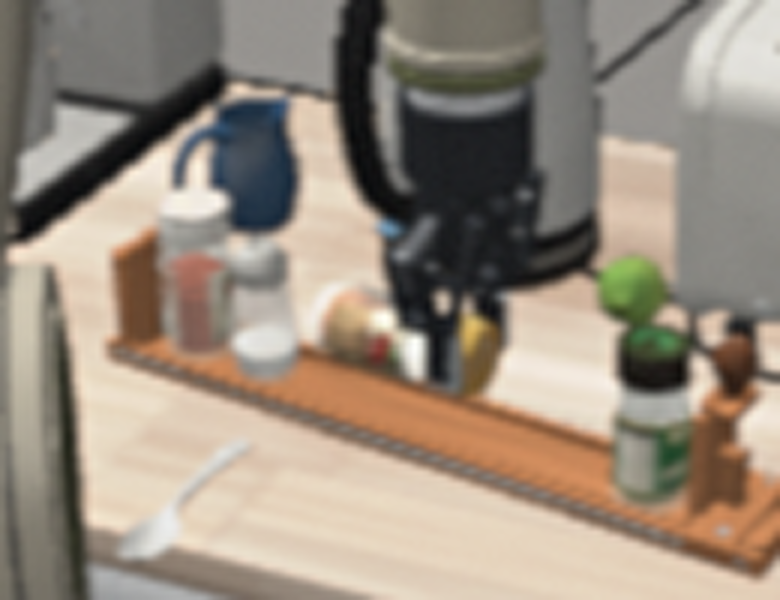

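Emit:
step_arm:
  commands:
    - [0.2,0,0,0]
    - [0.4,0,0,0]
    - [0.42,0,0,0]
    - [0.42,0,0,0]

```text
t: 5.7
position: [0.4723, -0.0282, 0.03]
eef_rot: [-152.8, 89.9, -161.9]
wrist_force: [-0.4, 0.5, -1.4]
width: 0.0437
```

Emit:
step_arm:
  commands:
    - [0,0,0,0]
    - [0,0,0,0]
    - [0,0,0,0]
  jaw: 0.0

```text
t: 6.0
position: [0.4731, -0.0281, 0.031]
eef_rot: [32.3, 90.0, 23.1]
wrist_force: [-0.2, 0.0, -1.1]
width: 0.0439
```

```bash
python3 -c "
from h import *
goto(0,-.041,.052)
c=capture('scene'); crop(c,190,140,320,240,6,'s8.png')
"
```

```text
t 6.0 pos [ 0.4731 -0.0281  0.031 ] rack [ 0.0006 -0.0408  0.031 ] zang -9.184222355223955 F [-0.2235  0.0072 -1.1305] w 0.04392267242795612
CMD [-0.4197 -0.0042 -0.0124] 0.002629607462674007
```

View pics/s8.png

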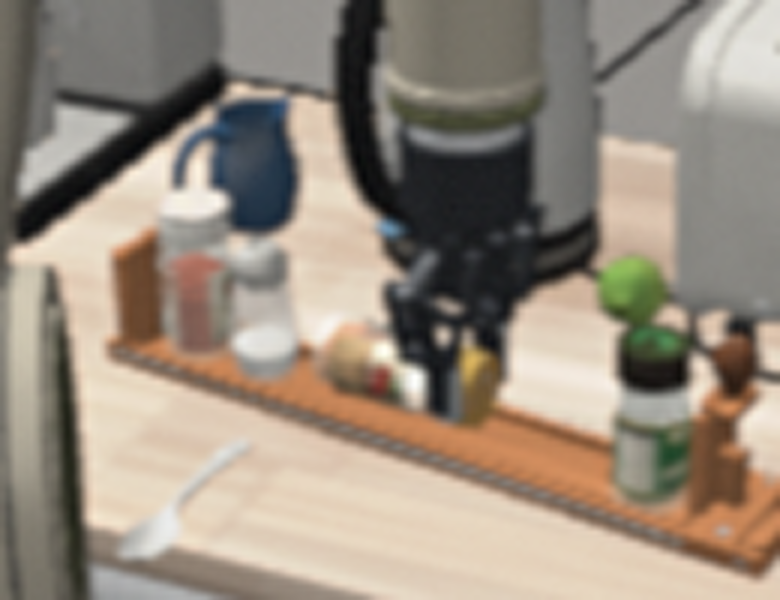

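Emit:
step_arm:
  commands:
    - [0,0,0,0]
    - [0,0,0,0]
    - [-0.1,0,0,0]
    - [-0.2,0,0,0]
    - [-0.3,0,0,0]
    - [-0.4,0,0,0]
    - [-0.4,0,0,0]
  jaw: -0.02

```text
t: 6.75
position: [0.4735, -0.028, 0.0517]
eef_rot: [27.8, 89.9, 18.6]
wrist_force: [1.1, 0.8, -1.4]
width: 0.0437
```

```bash
python3 -c "
from h import *
goto(0,-.041,.052)
c=capture('scene'); crop(c,190,140,320,240,6,'s9.png')
"
```

```text
t 6.75 pos [ 0.4735 -0.028   0.0517] rack [ 0.001  -0.0407  0.0517] zang -9.18365710495594 F [ 1.1175  0.8235 -1.3687] w 0.04368985565987993
CMD [-0.0069 -0.0062 -0.0194] 0.0027238158406766764
```

View pics/s9.png

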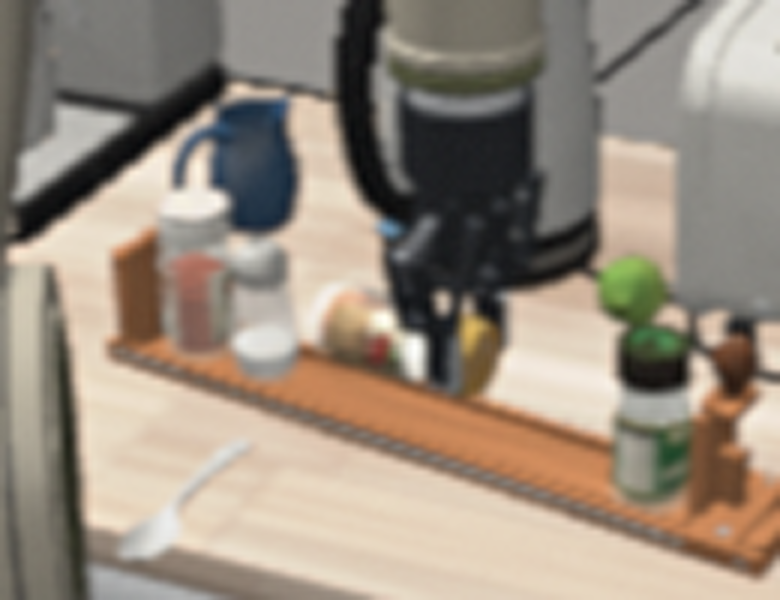

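Emit:
step_arm:
  commands:
    - [0.2,0,0,0]
    - [0.34,0,0,0]
    - [0.34,0,0,0]

```text
t: 7.1
position: [0.4717, -0.0282, 0.0322]
eef_rot: [-157.5, 89.8, -166.6]
wrist_force: [-0.6, -0.7, -1.6]
width: 0.0438
```

Emit:
step_arm:
  commands:
    - [0,0,0,0]
    - [0,0,0,0]
    - [0,0,0,0]
    - [-0.1,0,0,0]
    - [-0.2,0,0,0]
    - [-0.3,0,0,0]
    - [-0.3,0,0,0]
  jaw: -0.04

```text
t: 7.8
position: [0.4735, -0.0281, 0.0497]
eef_rot: [25.2, 89.9, 16.0]
wrist_force: [0.2, -1.2, -0.3]
width: 0.0444
```

```bash
python3 -c "
from h import *
goto(0,-.041,.052)
c=capture('scene'); crop(c,190,140,320,240,6,'s10.png')
"
```

```text
t 7.8 pos [ 0.4735 -0.0281  0.0497] rack [ 0.001  -0.0407  0.0497] zang -9.185163490712473 F [ 0.1872 -1.1822 -0.318 ] w 0.04437137888610387
CMD [-0.0453 -0.0053 -0.0205] 0.0024727515479211113
```

View pics/s10.png

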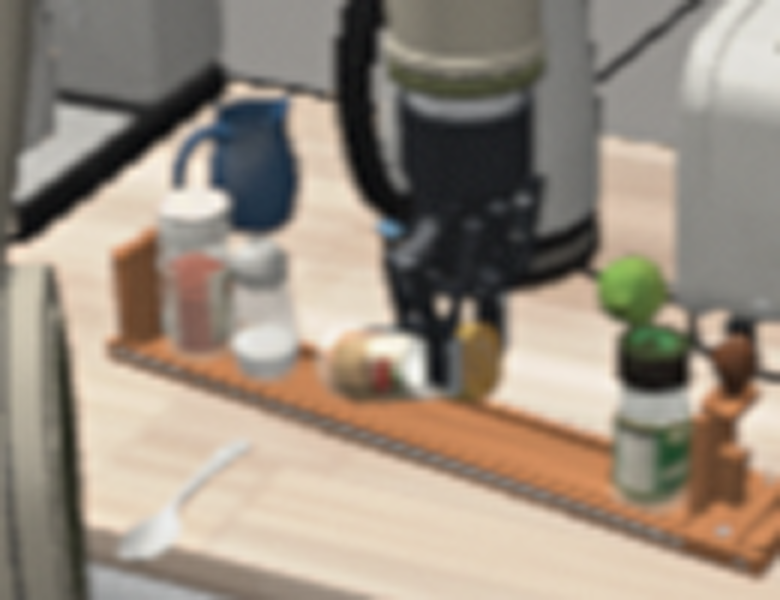

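Emit:
step_arm:
  commands:
    - [-0.1,0,0,0]
    - [-0.2,0,0,0]
    - [-0.3,0,0,0]
    - [-0.4,0,0,0]
    - [-0.5,0,0,0]
    - [-0.5,0,0,0]

```text
t: 8.45
position: [0.4733, -0.0281, 0.0746]
eef_rot: [25.5, 89.9, 16.3]
wrist_force: [-0.1, -1.0, -0.5]
width: 0.0444
```

```bash
python3 -c "
from h import *
goto(0,-.041,.092)
c=capture('scene'); crop(c,190,140,320,240,6,'s11.png')
"
```

```text
t 8.45 pos [ 0.4733 -0.0281  0.0746] rack [ 0.0008 -0.0408  0.0746] zang -9.187343537631822 F [-0.0757 -0.9636 -0.4673] w 0.044380500356284644
CMD [-0.3489 -0.0038 -0.0166] 0.002109410394696217
```

View pics/s11.png

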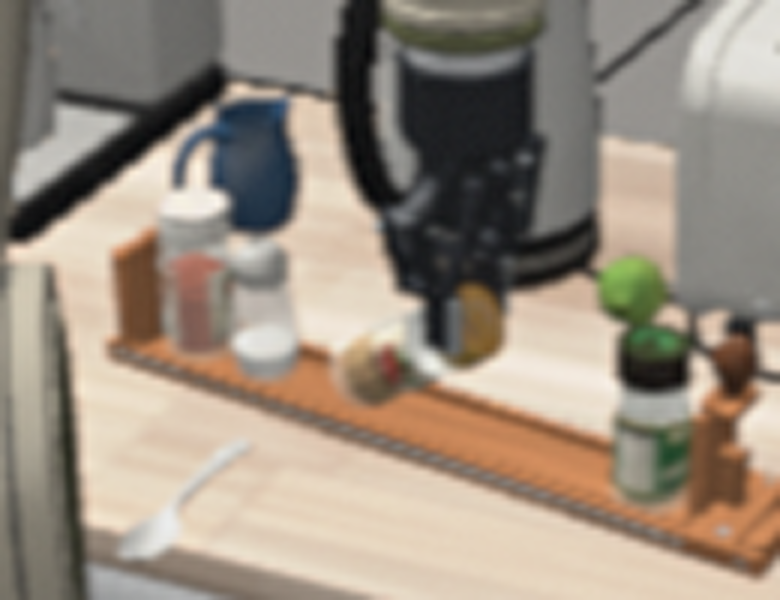

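Emit:
step_arm:
  commands:
    - [-0.1,0,0,0]
    - [-0.2,0,0,0]
    - [-0.3,0,0,0]
    - [-0.4,0,0,0]
    - [-0.48,0,0,0]
    - [-0.48,0,0,0]
    - [-0.48,0,0,0]

```text
t: 9.2
position: [0.4731, -0.0282, 0.098]
eef_rot: [14.3, 90.0, 5.2]
wrist_force: [0.2, -1.0, 2.2]
width: 0.0445
```

```bash
python3 -c "
from h import *
goto(0,-.041,.092)
c=capture('scene'); crop(c,190,140,320,240,6,'s12.png')
c=capture('top'); crop(c,180,130,330,245,5,'t12.png')
"
```

```text
t 9.2 pos [ 0.4731 -0.0282  0.098 ] rack [ 0.0007 -0.0409  0.098 ] zang -9.187330029903864 F [ 0.1959 -0.9913  2.1741] w 0.04447892090502845
CMD [ 0.1207 -0.0011 -0.0137] 0.002111661682689281
```

View pics/s12.png

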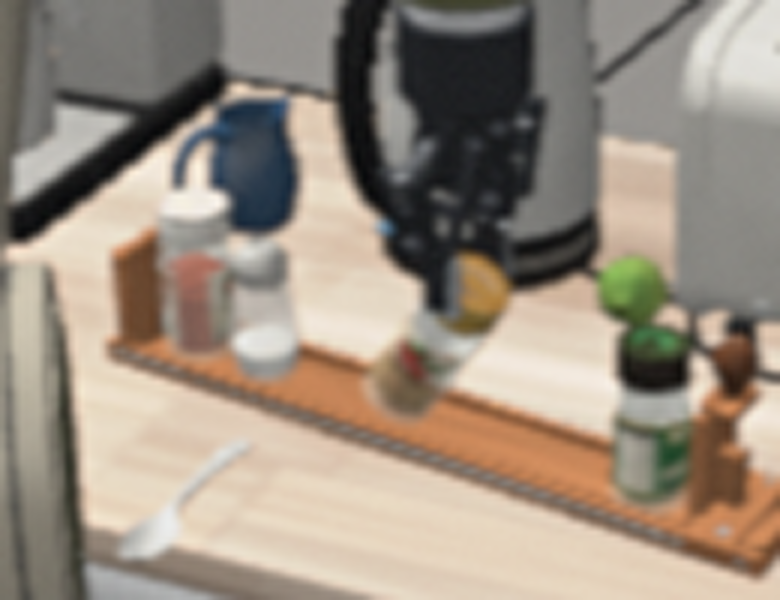

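View pics/t12.png

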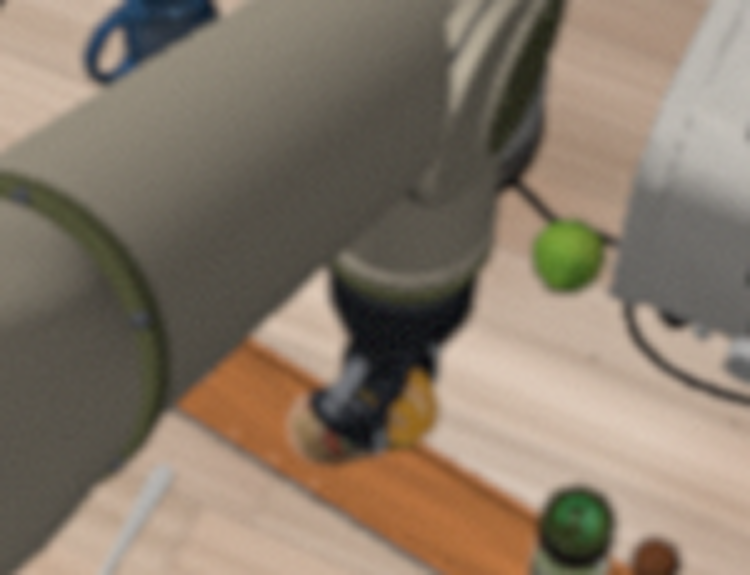

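Emit:
step_arm:
  commands:
    - [-0.08,0,0,0]
    - [-0.16,0,0,0]
    - [-0.24,0,0,0]
    - [-0.24,0,0,0]
    - [-0.24,0,0,0]

```text
t: 9.8
position: [0.4732, -0.028, 0.1101]
eef_rot: [32.2, 90.0, 23.0]
wrist_force: [-0.2, 0.2, 1.2]
width: 0.0442
```

```bash
python3 -c "
from h import *
goto(0,-.041,.092)
c=capture('scene'); crop(c,190,140,320,240,6,'s13.png')
"
```

```text
t 9.8 pos [ 0.4732 -0.028   0.1101] rack [ 0.0007 -0.0407  0.1101] zang -9.182330507709706 F [-0.2397  0.1798  1.1653] w 0.044224539773470906
CMD [ 0.3615 -0.0053 -0.0139] 0.002944915381715596
```

View pics/s13.png

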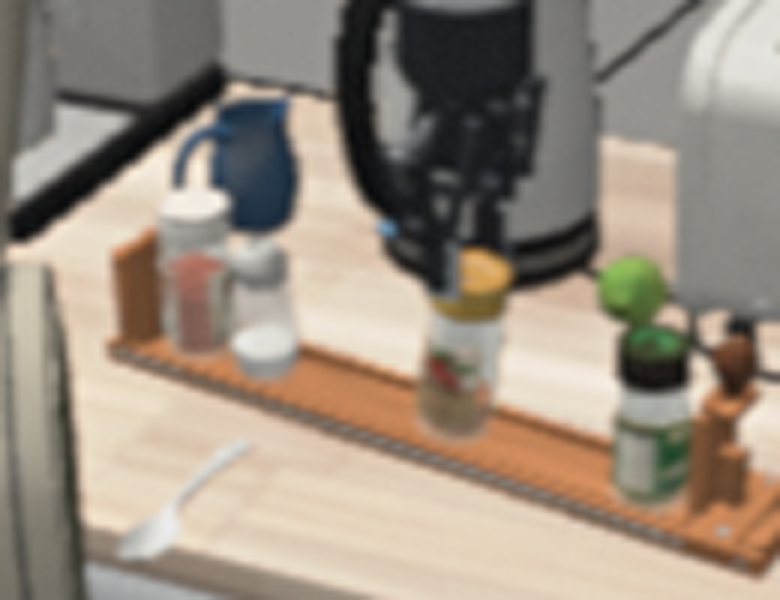

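Emit:
step_arm:
  commands:
    - [0.03,0.02,0,0]
    - [0.06,0.03,0,0]
    - [0.08,0.04,0,0]
    - [0.1,0.05,0,0]
    - [0.1,0.05,0,0]

```text
t: 10.35
position: [0.4732, -0.0256, 0.1046]
eef_rot: [-166.3, 90.0, -175.5]
wrist_force: [0.9, 0.6, 0.6]
width: 0.0442
```

```bash
python3 -c "
from h import *
goto(0,-.041,.092)
W=mk(YAW,OX,OY)
P=np.array([[r*np.cos(t),-.039+r*np.sin(t),z] for z,r in((.01,.021),(.096,.0225),(.117,.0225)) for t in np.linspace(0,6.28,24)])
c=capture('scene'); crop(c,190,140,320,240,6,'s14.png',proj(c,W(P)))
"
```

```text
t 10.35 pos [ 0.4732 -0.0256  0.1046] rack [ 0.0003 -0.0383  0.1046] zang -9.177427561984427 F [0.9171 0.6426 0.648 ] w 0.04421085166361742
CMD [ 0.252  -0.054  -0.0069] 0.0037620730025954194
```

View pics/s14.png

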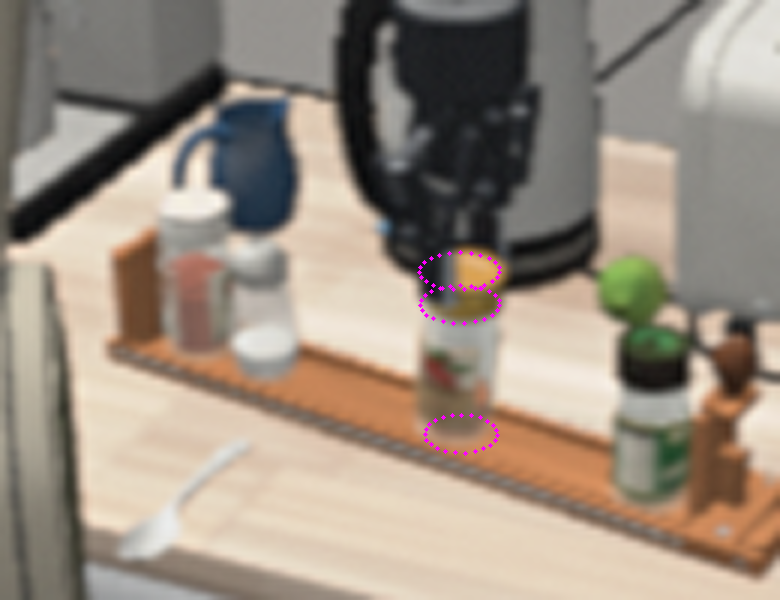

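Emit:
step_arm:
  commands:
    - [0.03,0,0,0]
    - [0.06,0,0,0]
    - [0.08,0,0,0]
    - [0.08,0,0,0]

```text
t: 10.8
position: [0.4732, -0.0257, 0.1006]
eef_rot: [-173.7, 90.0, 177.1]
wrist_force: [0.4, 0.5, 0.8]
width: 0.0446
```

```bash
python3 -c "
from h import *
goto(0,-.041,.092)
W=mk(YAW,OX,OY)
P=np.array([[r*np.cos(t),-.039+r*np.sin(t),z] for z,r in((.01,.021),(.096,.0225),(.117,.0225)) for t in np.linspace(0,6.28,24)])
c=capture('scene'); crop(c,190,140,320,240,6,'s15.png')
c=capture('top'); crop(c,180,130,330,245,5,'t15.png')
"
```

```text
t 10.8 pos [ 0.4732 -0.0257  0.1006] rack [ 0.0004 -0.0384  0.1006] zang -9.187143413775713 F [0.3743 0.541  0.844 ] w 0.044603785611762606
CMD [ 0.1726 -0.052  -0.0071] 0.0021427643707143673
```

View pics/s15.png

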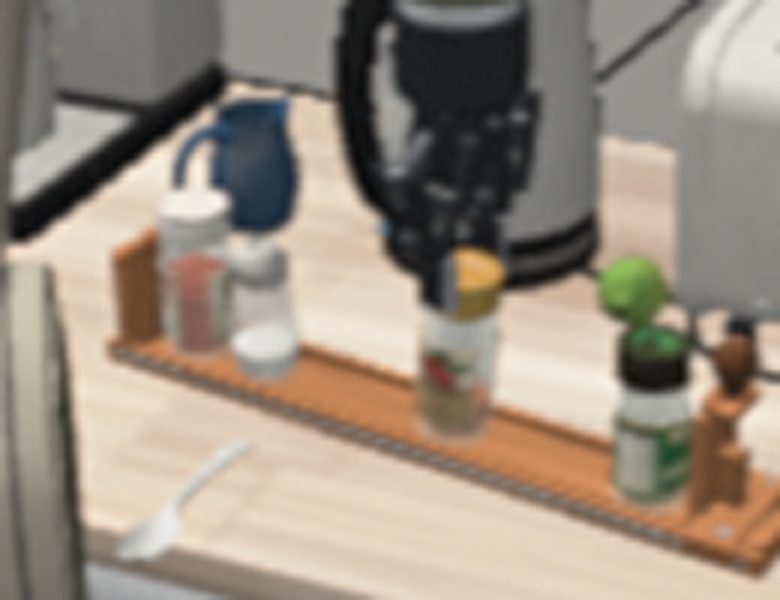

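Emit:
step_arm:
  commands:
    - [0,0,0,0]
    - [0,0,0,0]
    - [0,0,0,0]
    - [-0.06,0,0,0]
    - [-0.12,0,0,0]
    - [-0.12,0,0,0]
  jaw: 0.15
  squeeze: 20

```text
t: 11.5
position: [0.4734, -0.0257, 0.1072]
eef_rot: [32.3, 90.0, 23.1]
wrist_force: [-0.4, 0.1, -2.1]
width: 0.044
```

Emit:
step_arm:
  commands:
    - [0,0.15,0,0]
    - [0,0.4,0,0]
    - [0,0.65,0,0]
    - [0,0.9,0,0]
    - [0,1.15,0,0]
    - [0,1.4,0,0]
    - [0,1.55,0,0]
    - [0,1.6,0,0]
    - [0,1.6,0,0]

```text
t: 12.4
position: [0.4861, 0.0535, 0.1067]
eef_rot: [-120.7, 90.0, -129.8]
wrist_force: [-0.4, 0.1, -1.6]
width: 0.0434
```

```bash
python3 -c "
from h import *
goto(0,.048,.1006)
c=capture('scene'); crop(c,190,140,320,240,6,'s16.png')
c=capture('top'); crop(c,180,130,330,245,5,'t16.png')
"
```

```text
t 12.4 pos [0.4861 0.0535 0.1067] rack [0.0004 0.0418 0.1067] zang -9.165646660730348 F [-0.4055  0.0762 -1.5622] w 0.04336488498327681
CMD [ 0.1227  0.1247 -0.0075] 0.005725556544941964
```

View pics/s16.png

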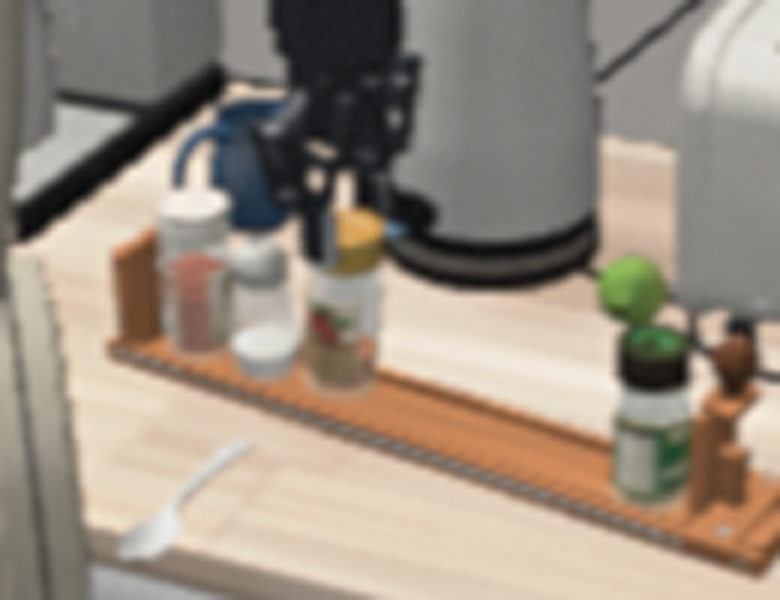

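View pics/t16.png

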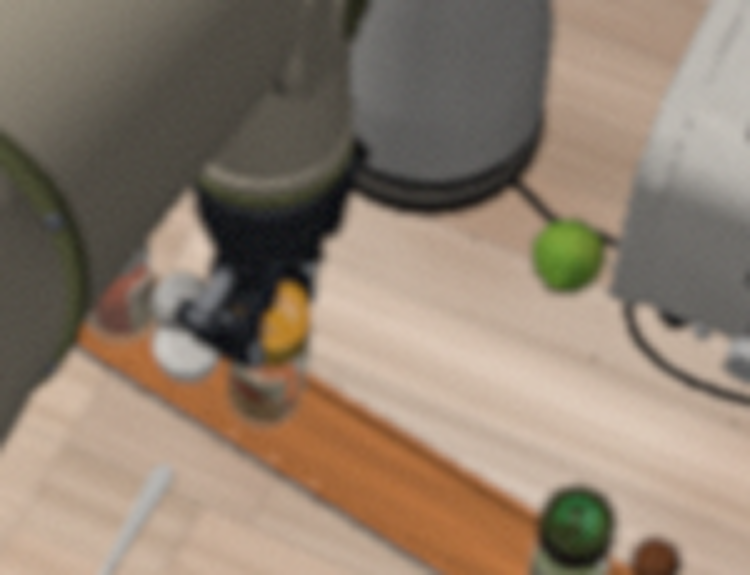

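```bash
python3 -c "
from h import *
c=capture('scene'); t=capture('top')
S=lambda X,Y:(190+X/6-.4,140+Y/6-.4)
T=lambda X,Y:(180+X/5-.4,130+Y/5-.4)
for n,p,z in (('salt base L',(232,355),.016),('salt base R',(298,355),.016),('jar L',(306,370),.02),('jar R',(377,370),.02),('j1 L',(162,330),.018),('j1R',(228,330),.018)): print(n,rk(px2z(c,*S(*p),z)))
for n,p,z in (('salt base',(186,352),.010),('jar base',(263,400),.015)): print(n,rk(px2z(t,*T(*p),z)))
"
```

```text
salt base L [np.float64(-0.005198216126615659), np.float64(0.12453341627084846), np.float64(0.016000000000000014)]
salt base R [np.float64(0.01622370656167021), np.float64(0.08969684262100026), np.float64(0.016000000000000014)]
jar L [np.float64(-0.0016209787421392454), np.float64(0.07049351559209244), np.float64(0.020000000000000018)]
jar R [np.float64(0.020955142119815005), np.float64(0.03381999387806647), np.float64(0.020000000000000018)]
j1 L [np.float64(-0.005887417645002706), np.float64(0.1794602411392664), np.float64(0.018000000000000016)]
j1R [np.float64(0.015952075031127916), np.float64(0.14387451488133154), np.float64(0.018000000000000016)]
salt base [np.float64(0.001962800259040423), np.float64(0.10653546459923519), np.float64(0.010000000000000009)]
jar base [np.float64(-0.00034785948312755365), np.float64(0.04752761192697937), np.float64(0.014999999999999902)]
```

Emit:
step_arm:
  commands:
    - [0,0.1,0,0]
    - [0,0.2,0,0]
    - [0,0.2,0,0]
    - [0.04,0.2,0,0]
    - [0.08,0.2,0,0]
    - [0.11,0.2,0,0]
    - [0.11,0.2,0,0]

```text
t: 13.3
position: [0.4875, 0.0631, 0.101]
eef_rot: [-151.9, 90.0, -161.1]
wrist_force: [-0.1, -0.2, -2.1]
width: 0.0437
```

```bash
python3 -c "
from h import *
goto(0,.048,.1006)
c=capture('scene'); crop(c,190,140,320,240,6,'s17.png')
"
```

```text
t 13.3 pos [0.4875 0.0631 0.101 ] rack [0.0003 0.0515 0.101 ] zang -9.198225401225042 F [-0.0802 -0.2403 -2.1316] w 0.04366129983842749
CMD [ 0.0088 -0.0694 -0.0063] 0.00029576646249296346
```

View pics/s17.png

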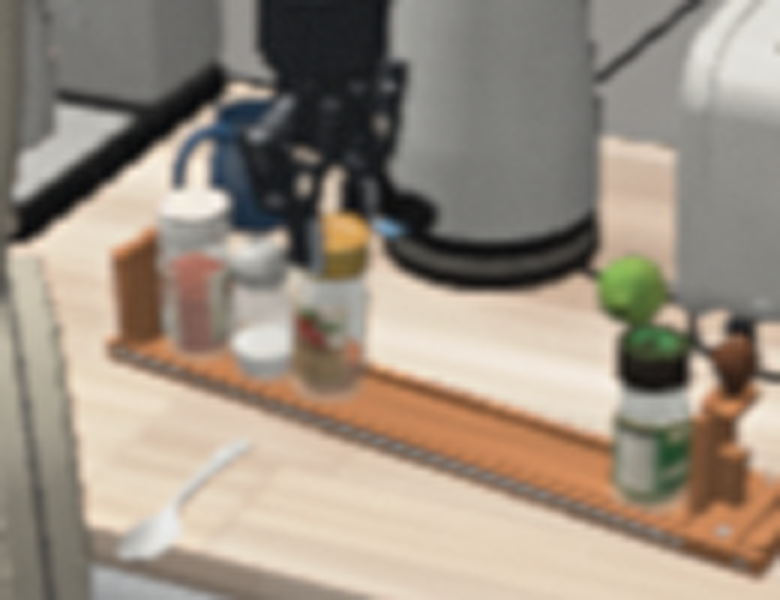

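Emit:
step_arm:
  commands:
    - [0.02,0,0,0]
    - [0.03,0,0,0]
    - [0.03,0,0,0]

```text
t: 13.65
position: [0.4881, 0.0637, 0.1006]
eef_rot: [62.3, 89.9, 53.1]
wrist_force: [-2.6, 0.7, 7.3]
width: 0.0436
```

Emit:
step_arm:
  commands:
    - [0.02,0,0,0]
    - [0.03,0,0,0]
    - [0.03,0,0,0]

```text
t: 13.95
position: [0.489, 0.0642, 0.1002]
eef_rot: [48.7, 89.8, 39.5]
wrist_force: [-3.5, 1.6, 16.8]
width: 0.0434
```

Emit:
step_arm:
  commands:
    - [-0.03,0,0,0]
    - [-0.04,0,0,0]
    - [-0.04,0,0,0]

```text
t: 14.25
position: [0.488, 0.0633, 0.1005]
eef_rot: [27.4, 89.9, 18.2]
wrist_force: [1.3, 0.2, 2.6]
width: 0.0437
```

Emit:
step_arm:
  commands:
    - [0,0,0,0]
    - [0,0,0,0]
    - [0,0,0,0]
  jaw: -0.06

```text
t: 14.55
position: [0.4874, 0.0631, 0.1001]
eef_rot: [-154.8, 90.0, -164.0]
wrist_force: [-0.4, 0.2, 0.2]
width: 0.0453
```

Emit:
step_arm:
  commands:
    - [0,0,0,0]
    - [0,0,0,0]
    - [0,0,0,0]
  jaw: -0.15

```text
t: 14.85
position: [0.4876, 0.0632, 0.1003]
eef_rot: [115.8, 90.0, 106.6]
wrist_force: [1.1, -0.2, 0.5]
width: 0.0489
```

```bash
python3 -c "
from h import *
goto(0,.048,.1006)
c=capture('scene'); crop(c,190,140,320,240,6,'s18.png')
"
```

```text
t 14.85 pos [0.4876 0.0632 0.1003] rack [0.0004 0.0516 0.1003] zang -9.187526790322037 F [ 1.0794 -0.1766  0.4912] w 0.04893683712034381
CMD [-0.0066 -0.0722 -0.008 ] 0.0020788682796603433
```

View pics/s18.png

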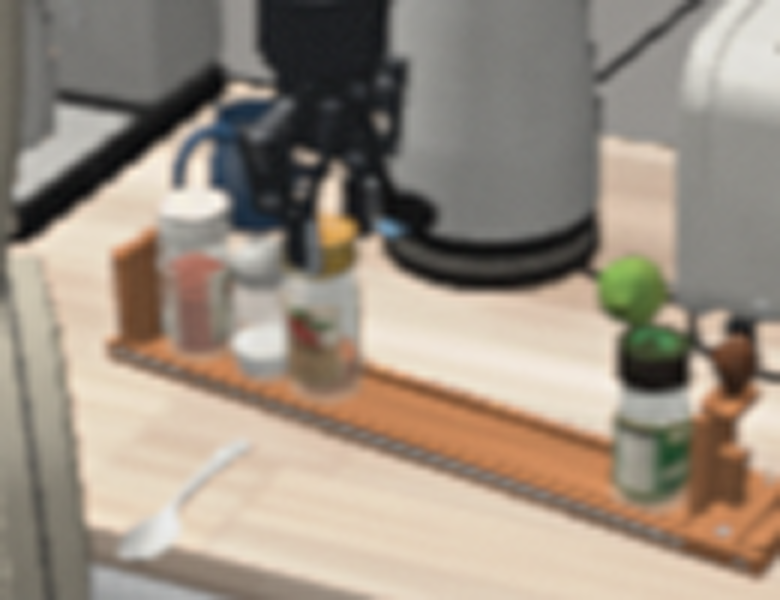

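Emit:
step_arm:
  commands:
    - [0,0,0,0]
    - [0,0,0,0]
    - [-0.3,0,0,0]
    - [-0.9,0,0,0]
    - [-1.6,-0.3,0,0]
    - [-1.8,-1.0,0,0]
    - [-1.8,-1.8,0,0]
    - [-1.8,-2.6,0,0]
    - [-1.8,-3.4,0,0]
    - [-1.8,-4.2,0,0]
  jaw: -1

```text
t: 15.9
position: [0.4537, -0.1456, 0.1905]
eef_rot: [43.7, 90.0, 34.5]
wrist_force: [0.7, -0.4, 0.3]
width: 0.0854
```

```bash
python3 -c "
from h import *
goto(-.0005,-.209,.15)
c=capture('scene'); crop(c,190,140,320,240,6,'s19.png')
c=capture('top'); crop(c,180,150,330,265,5,'t19.png')
"
```

```text
t 15.9 pos [ 0.4537 -0.1456  0.1905] rack [ 0.0002 -0.1599  0.1905] zang -9.178328357326881 F [ 0.7186 -0.4181  0.3445] w 0.08540606253842853
CMD [ 0.8093 -0.9819 -0.0155] 0.0036119404455196382
```

View pics/s19.png

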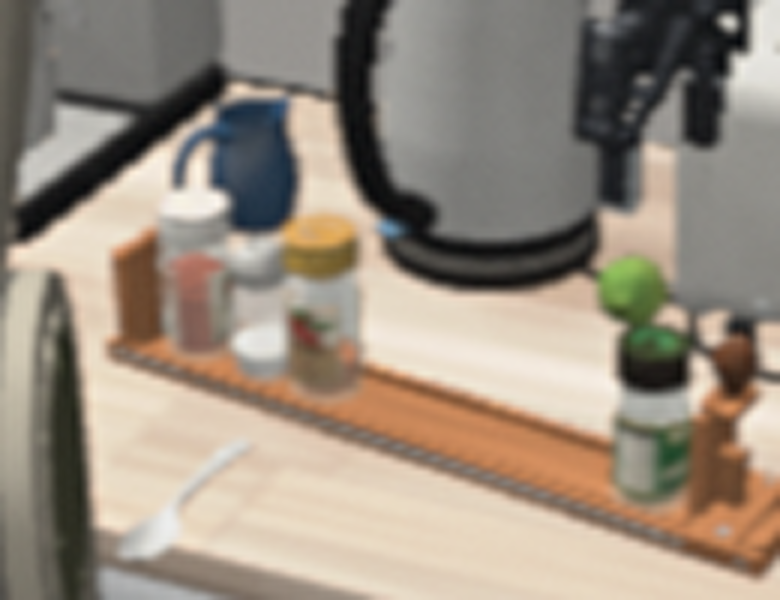

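View pics/t19.png

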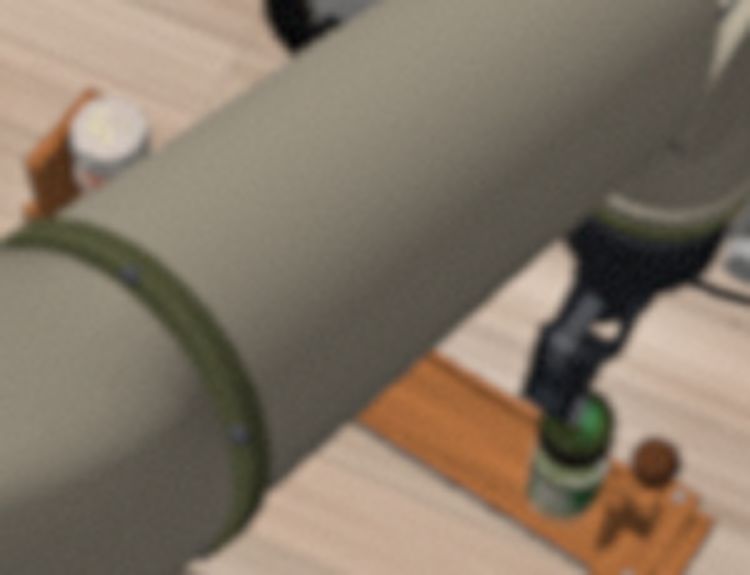

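Emit:
step_arm:
  commands:
    - [0,-0.5,0,0]
    - [0,-0.98,-0.02,0]
    - [0.4,-0.98,-0.02,0]
    - [0.81,-0.98,-0.02,0]
    - [0.81,-0.98,-0.02,0]
    - [0.81,-0.98,-0.02,0]

```text
t: 16.6
position: [0.4454, -0.192, 0.1501]
eef_rot: [-162.1, 90.0, -171.3]
wrist_force: [0.3, 0.0, -0.2]
width: 0.0854
```

```bash
python3 -c "
from h import *
goto(-.0005,-.209,.096)
c=capture('scene'); crop(c,220,140,350,240,6,'s20.png')
c=capture('top'); crop(c,230,170,380,285,5,'t20.png')
"
```

```text
t 16.6 pos [ 0.4454 -0.192   0.1501] rack [-0.0005 -0.2071  0.1501] zang -9.168781168337416 F [ 0.3474  0.0246 -0.2142] w 0.08541894465409182
CMD [ 1.0824 -0.0385  0.0008] 0.0052031386104305355
```

View pics/s20.png

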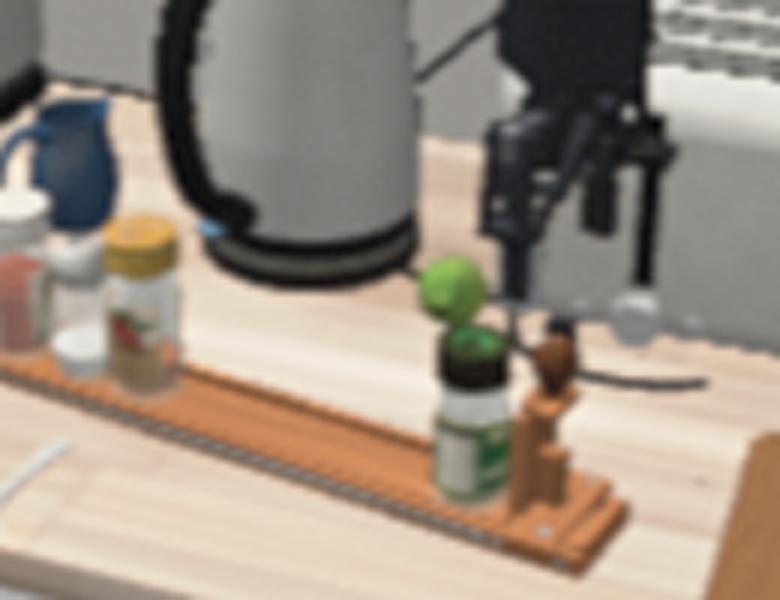

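View pics/t20.png

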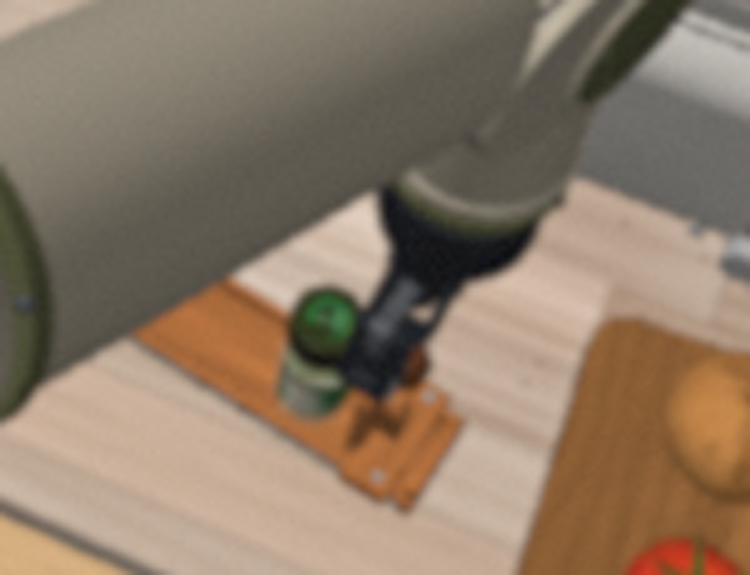

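Emit:
step_arm:
  commands:
    - [0.3,-0.04,0,0]
    - [0.7,-0.04,0,0]
    - [1.0,-0.04,0,0]
    - [1.08,-0.04,0,0]
    - [1.08,-0.04,0,0]

```text
t: 17.2
position: [0.4452, -0.1943, 0.0962]
eef_rot: [-68.7, 90.0, -77.9]
wrist_force: [0.5, -0.1, 0.3]
width: 0.0853
```

Emit:
step_arm:
  commands:
    - [0,0,0,0]
    - [0,0,0,0]
    - [0,0,0,0]
    - [0,0,0,0]
    - [0,0,0,0]
    - [0,0,0,0]
    - [0,0,0,0]
    - [0,0,0,0]
  jaw: 0.6
  squeeze: 25

```text
t: 18.0
position: [0.4443, -0.1942, 0.0962]
eef_rot: [151.2, 89.9, 142.0]
wrist_force: [-6.0, 2.3, 11.4]
width: 0.0262
```

```bash
python3 -c "
from h import *
goto(-.0005,-.209,.096)
c=capture('scene'); crop(c,220,140,350,240,6,'s21.png')
c=capture('top'); crop(c,230,170,380,285,5,'t21.png')
"
```

```text
t 18.0 pos [ 0.4443 -0.1942  0.0962] rack [-0.0012 -0.2094  0.0962] zang -9.20451719150924 F [-5.9552  2.2588 11.3718] w 0.026200021719327796
CMD [0.0046 0.0087 0.014 ] -0.000752865251540058
```

View pics/s21.png

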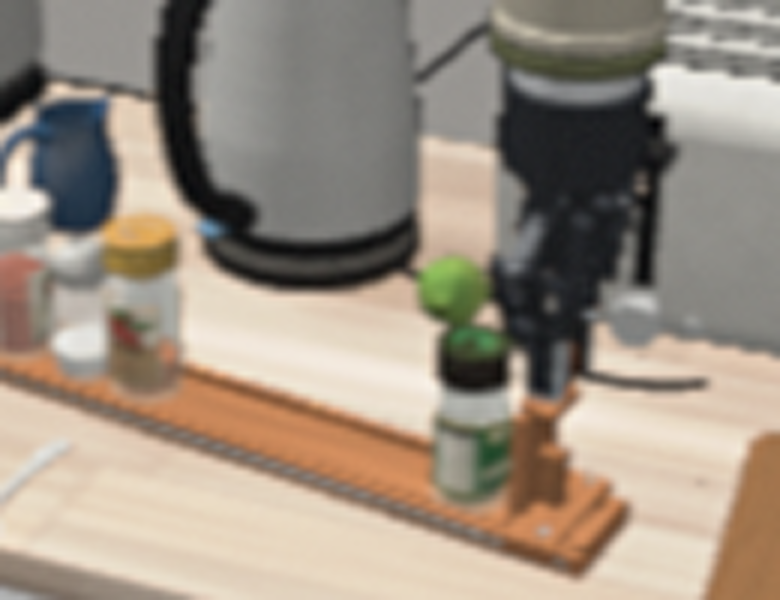

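Emit:
step_arm:
  commands:
    - [-0.02,0.03,0,0]
    - [-0.02,0.08,0,0]
    - [-0.02,0.16,0,0]
    - [-0.02,0.24,0,0]
    - [-0.02,0.32,0,0]
    - [-0.02,0.4,0,0]
    - [-0.02,0.48,0,0]
    - [-0.02,0.56,0,0]
    - [-0.02,0.6,0,0]
    - [-0.02,0.6,0,0]

```text
t: 19.1
position: [0.4492, -0.1638, 0.0964]
eef_rot: [164.0, 89.9, 154.8]
wrist_force: [-5.0, 1.5, -0.9]
width: 0.0252
```

```bash
python3 -c "
from h import *
goto(-.0005,-.009,.096)
c=capture('scene'); crop(c,200,140,330,240,6,'s22.png')
"
```

```text
t 19.1 pos [ 0.4492 -0.1638  0.0964] rack [-0.0013 -0.1786  0.0964] zang -9.151436636532512 F [-5.0071  1.4935 -0.8964] w 0.0251893951278101
CMD [0.0105 3.3925 0.018 ] 0.008093893911247818
```

View pics/s22.png

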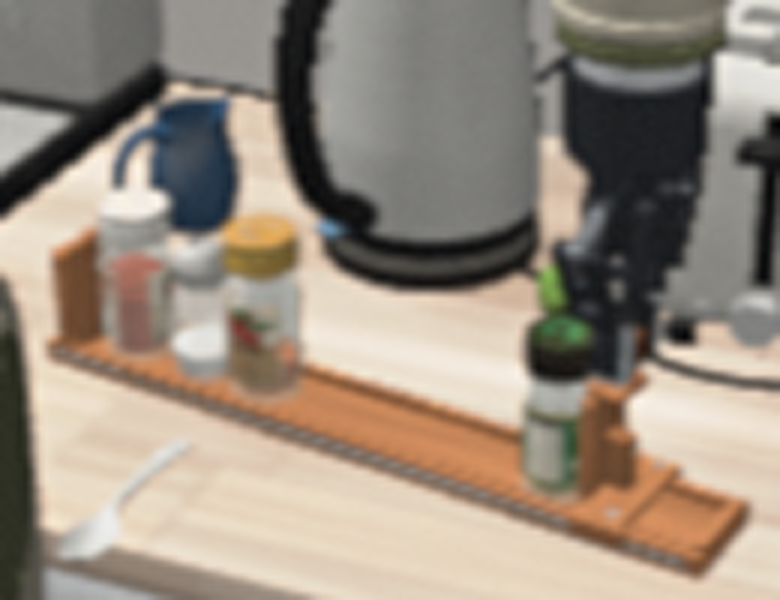

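Emit:
step_arm:
  commands:
    - [0,0.08,0,0]
    - [0,0.16,0,0]
    - [0,0.24,0,0]
    - [0,0.32,0,0]
    - [0,0.4,0,0]
    - [0,0.48,0,0]
    - [0,0.56,0,0]
    - [0,0.64,0,0]
    - [0,0.72,0,0]
    - [0,0.8,0,0]

```text
t: 20.15
position: [0.4555, -0.1247, 0.0964]
eef_rot: [178.9, 89.9, 169.7]
wrist_force: [-5.4, -1.2, -1.0]
width: 0.0252
```

Emit:
step_arm:
  commands:
    - [0,0.08,0,0]
    - [0,0.16,0,0]
    - [0,0.24,0,0]
    - [0,0.32,0,0]
    - [0,0.4,0,0]
    - [0,0.48,0,0]
    - [0,0.56,0,0]
    - [0,0.64,0,0]
    - [0,0.72,0,0]
    - [0,0.8,0,0]

```text
t: 21.15
position: [0.4619, -0.0852, 0.0965]
eef_rot: [-178.7, 89.9, 172.1]
wrist_force: [-4.7, -1.9, -1.6]
width: 0.0253
```

```bash
python3 -c "
from h import *
goto(-.0005,-.009,.096)
c=capture('scene'); crop(c,200,140,330,240,6,'s23.png')
"
```

```text
t 21.15 pos [ 0.4619 -0.0852  0.0965] rack [-0.0013 -0.099   0.0965] zang -9.174983895267154 F [-4.7184 -1.8503 -1.5595] w 0.025324000574773957
CMD [0.0089 1.7991 0.0168] 0.004169350788807573
```

View pics/s23.png

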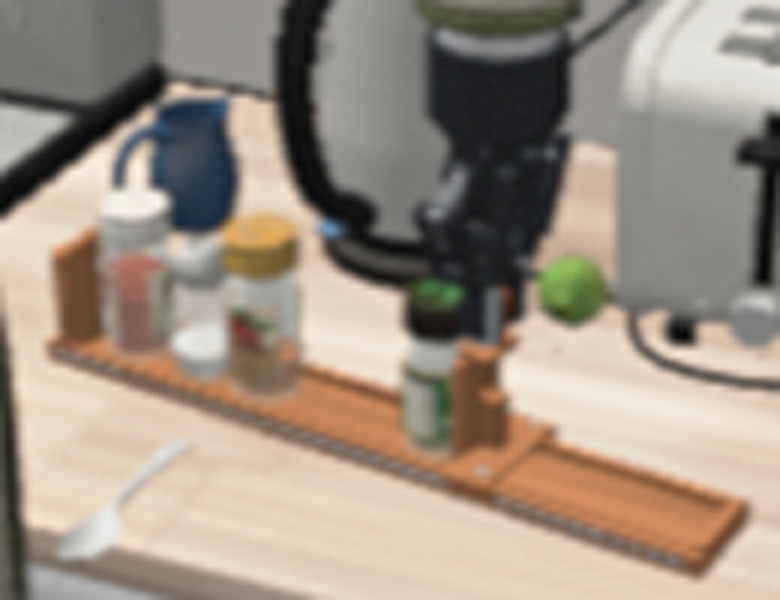

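Emit:
step_arm:
  commands:
    - [0,0.08,0,0]
    - [0,0.16,0,0]
    - [0,0.24,0,0]
    - [0,0.32,0,0]
    - [0,0.4,0,0]
    - [0,0.48,0,0]
    - [0,0.56,0,0]
    - [0,0.64,0,0]
    - [0,0.72,0,0]
    - [0,0.8,0,0]

```text
t: 22.2
position: [0.4682, -0.0458, 0.0964]
eef_rot: [-177.5, 89.9, 173.3]
wrist_force: [-4.5, -1.3, -1.9]
width: 0.0252
```

Emit:
step_arm:
  commands:
    - [0,0.08,0,0]
    - [0,0.16,0,0]
    - [0,0.24,0,0]
    - [0,0.32,0,0]
    - [0,0.4,0,0]
    - [0,0.4,0,0]

```text
t: 22.8
position: [0.4715, -0.0255, 0.0965]
eef_rot: [163.8, 89.9, 154.7]
wrist_force: [-4.5, 2.4, -2.2]
width: 0.0253
```

```bash
python3 -c "
from h import *
goto(-.0005,-.009,.096)
c=capture('scene'); crop(c,200,140,330,240,6,'s24.png')
"
```

```text
t 22.8 pos [ 0.4715 -0.0255  0.0965] rack [-0.0013 -0.0385  0.0965] zang -9.127542226322417 F [-4.5     2.368  -2.1879] w 0.025283240802744075
CMD [0.0096 0.5891 0.0172] 0.012076295612930407
```

View pics/s24.png

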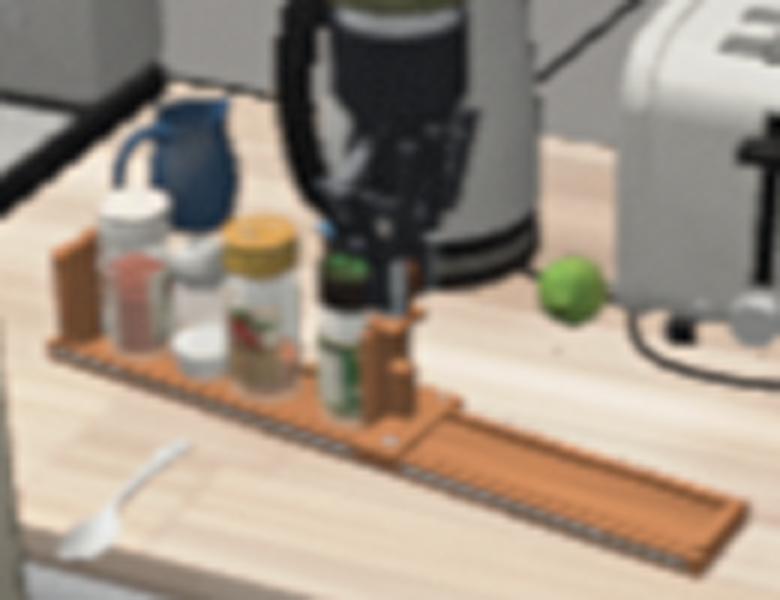

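Emit:
step_arm:
  commands:
    - [0,0.05,0,0]
    - [0,0.1,0,0]
    - [0,0.15,0,0]
    - [0,0.2,0,0]
    - [0,0.25,0,0]
    - [0,0.3,0,0]
    - [0,0.35,0,0]
    - [0,0.35,0,0]

```text
t: 23.65
position: [0.4742, -0.0085, 0.0964]
eef_rot: [173.1, 89.9, 164.0]
wrist_force: [-5.2, 1.4, -1.7]
width: 0.0252
```

```bash
python3 -c "
from h import *
goto(-.0005,.0005,.096)
c=capture('scene'); crop(c,200,140,330,240,6,'s25.png')
"
```

```text
t 23.65 pos [ 0.4742 -0.0085  0.0964] rack [-0.0014 -0.0213  0.0964] zang -9.14814370875226 F [-5.1662  1.4375 -1.6637] w 0.025188570804547436
CMD [0.0089 0.4367 0.0179] 0.0086427152079566
```

View pics/s25.png

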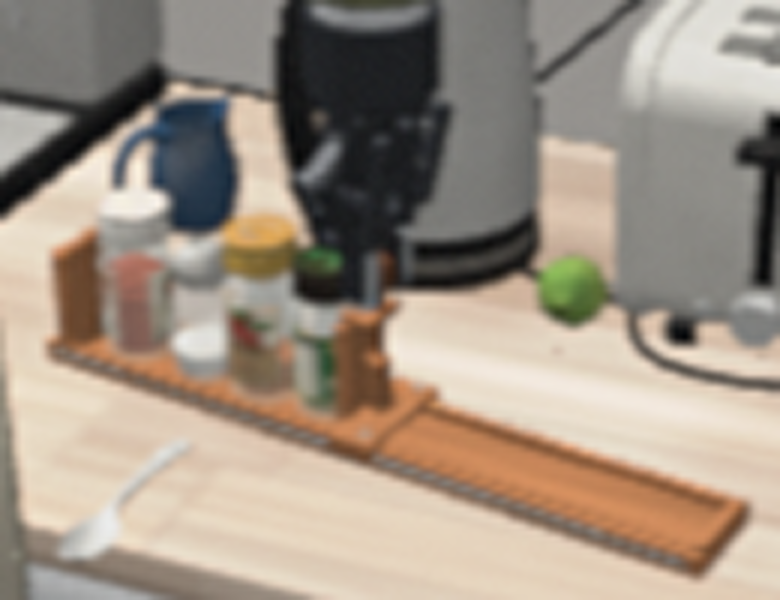

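Emit:
step_arm:
  commands:
    - [0,0.02,0,0]
    - [0,0.04,0,0]
    - [0,0.06,0,0]
    - [0,0.08,0,0]
    - [0,0.1,0,0]
    - [0,0.12,0,0]
    - [0,0.14,0,0]
    - [0,0.16,0,0]
    - [0,0.16,0,0]

```text
t: 24.6
position: [0.4754, -0.0012, 0.0964]
eef_rot: [-171.2, 89.9, 179.6]
wrist_force: [-6.1, -1.1, -1.9]
width: 0.0251
```

```bash
python3 -c "
from h import *
goto(-.0005,.0005,.096)
c=capture('scene'); crop(c,200,140,330,240,6,'s26.png')
"
```

```text
t 24.6 pos [ 0.4754 -0.0012  0.0964] rack [-0.0014 -0.0139  0.0964] zang -9.174482409502456 F [-6.0563 -1.1151 -1.8647] w 0.025114225378891283
CMD [0.0086 0.2878 0.0179] 0.004252931749590516
```

View pics/s26.png

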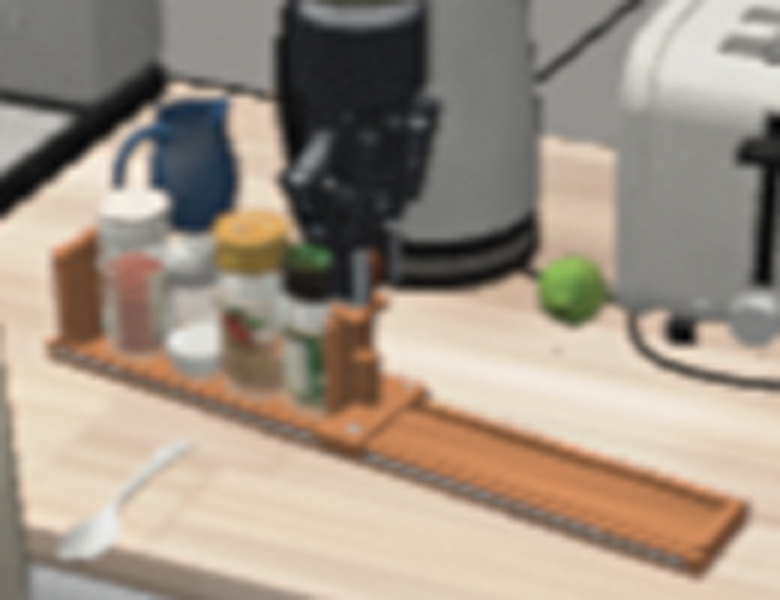

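Emit:
step_arm:
  commands:
    - [0,0.02,0,0]
    - [0,0.04,0,0]
    - [0,0.06,0,0]
    - [0,0.08,0,0]
    - [0,0.1,0,0]
    - [0,0.12,0,0]
    - [0,0.14,0,0]
    - [0,0.16,0,0]
    - [0,0.16,0,0]

```text
t: 25.55
position: [0.4767, 0.0066, 0.0965]
eef_rot: [-167.7, 89.9, -176.9]
wrist_force: [-6.7, -2.0, -1.7]
width: 0.0251
```

```bash
python3 -c "
from h import *
goto(-.0005,.0005,.096)
c=capture('scene'); crop(c,200,140,330,240,6,'s27.png')
"
```

```text
t 25.55 pos [0.4767 0.0066 0.0965] rack [-0.0013 -0.0059  0.0965] zang -9.176800761762781 F [-6.697  -2.0045 -1.7324] w 0.025145320844834135
CMD [0.009  0.129  0.0169] 0.0038665397062030613
```

View pics/s27.png

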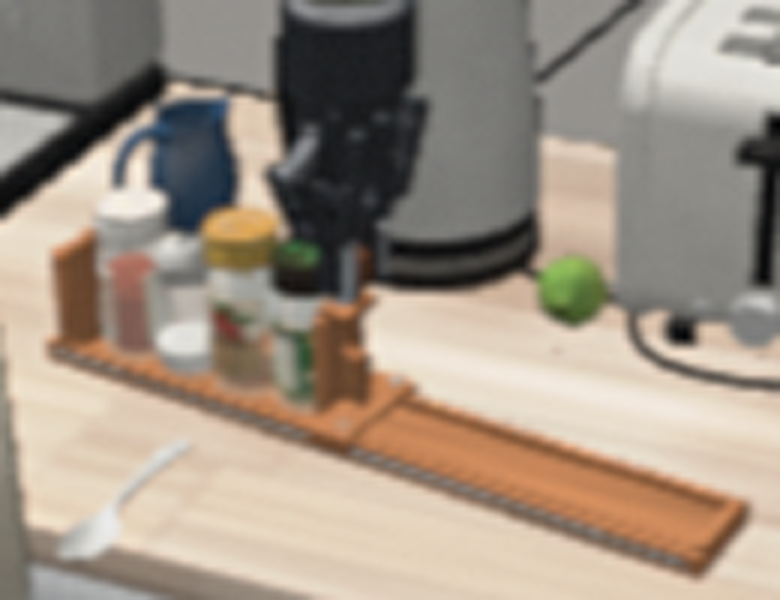

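Emit:
step_arm:
  commands:
    - [0,0.02,0,0]
    - [0,0.04,0,0]
    - [0,0.06,0,0]
    - [0,0.08,0,0]
    - [0,0.1,0,0]
    - [0,0.1,0,0]

```text
t: 26.2
position: [0.4775, 0.0116, 0.0965]
eef_rot: [-167.8, 89.9, -177.0]
wrist_force: [-5.9, -1.5, -1.5]
width: 0.0253
```

```bash
python3 -c "
from h import *
goto(-.0005,.0005,.096)
c=capture('scene'); crop(c,200,140,330,240,6,'s28.png')
"
```

```text
t 26.2 pos [0.4775 0.0116 0.0965] rack [-0.0014 -0.001   0.0965] zang -9.179296584848867 F [-5.8796 -1.4773 -1.4852] w 0.025301367447843236
CMD [0.0094 0.0296 0.0171] 0.0034505691918553794
```

View pics/s28.png

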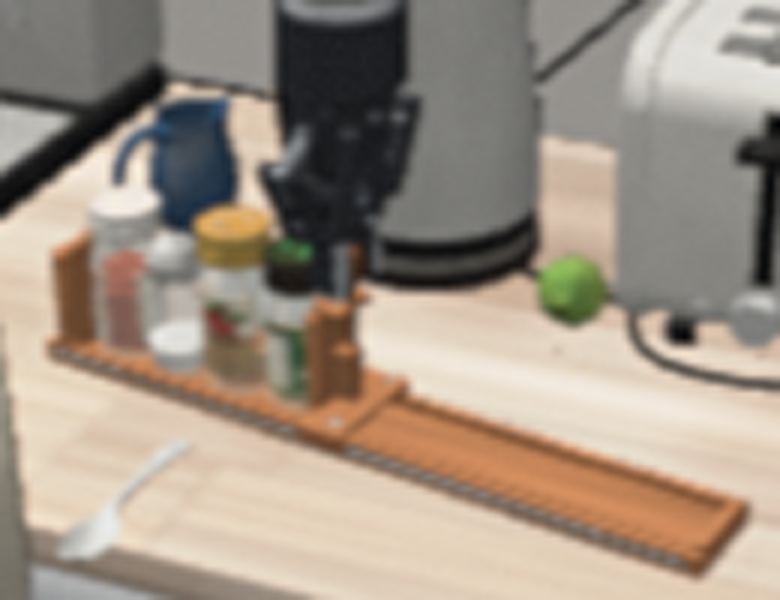

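Emit:
step_arm:
  commands:
    - [0,0.02,0,0]
    - [0,0.04,0,0]
    - [0,0.04,0,0]

```text
t: 26.55
position: [0.4778, 0.0132, 0.0964]
eef_rot: [-155.3, 89.9, -164.5]
wrist_force: [-6.3, -2.3, -1.2]
width: 0.025
```

Emit:
step_arm:
  commands:
    - [0,0.02,0,0]
    - [0,0.04,0,0]
    - [0,0.04,0,0]

```text
t: 26.85
position: [0.4779, 0.0137, 0.0964]
eef_rot: [-130.1, 89.8, -139.4]
wrist_force: [-6.7, -7.9, 1.9]
width: 0.0253
```

Emit:
step_arm:
  commands:
    - [0,0.02,0,0]
    - [0,0.04,0,0]
    - [0,0.04,0,0]

```text
t: 27.15
position: [0.4779, 0.0141, 0.0964]
eef_rot: [-120.2, 89.7, -129.6]
wrist_force: [-8.8, -14.2, 4.0]
width: 0.0252
```

```bash
python3 -c "
from h import *
goto(-.0005,.0005,.096)
c=capture('scene'); crop(c,200,140,330,240,6,'s29.png')
"
```

```text
t 27.15 pos [0.4779 0.0141 0.0964] rack [-0.0014  0.0016  0.0964] zang -9.33574554818004 F [ -8.8433 -14.2177   3.9584] w 0.02523335680302768
CMD [ 0.0074 -0.0211  0.0174] -0.022624258030006672
```

View pics/s29.png

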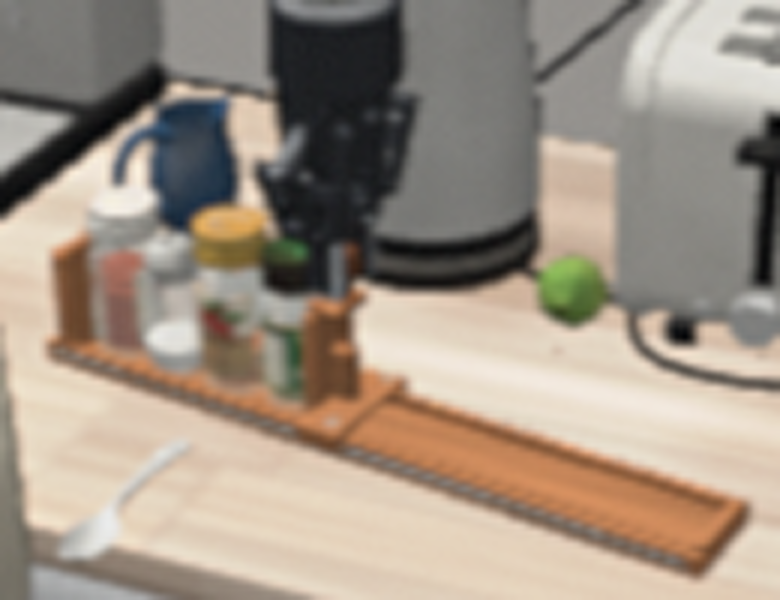

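Emit:
step_arm:
  commands:
    - [0,-0.03,0,0]
    - [0,-0.05,0,0]
    - [0,-0.05,0,0]

```text
t: 27.5
position: [0.4778, 0.0136, 0.0964]
eef_rot: [-138.3, 89.8, -147.5]
wrist_force: [-7.1, -7.0, 0.7]
width: 0.0253
```

Emit:
step_arm:
  commands:
    - [0,0,0,0]
    - [0,0,0,0]
    - [0,0,0,0]
    - [0,0,0,0]
    - [0,0,0,0]
    - [0,0,0,0]
  jaw: -1

```text
t: 28.1
position: [0.479, 0.0152, 0.0969]
eef_rot: [40.4, 90.0, 31.2]
wrist_force: [-0.2, 0.6, 0.2]
width: 0.0853
```

Emit:
step_arm:
  commands:
    - [-0.4,0,0,0]
    - [-1.0,0,0,0]
    - [-1.6,0,0,0]
    - [-2.2,0,0,0]
    - [-2.4,-0.5,0,0]
    - [-2.4,-1.3,0,0]
    - [-2.4,-2.1,0,0]
    - [-2.4,-2.9,0,0]
    - [-2.4,-3.5,0,0]
    - [-2.4,-3.5,0,0]

```text
t: 29.1
position: [0.4498, -0.162, 0.2171]
eef_rot: [-28.6, 90.0, -38.2]
wrist_force: [0.6, -0.0, -0.1]
width: 0.0855
```

```bash
python3 -c "
from h import *
goto(-.0005,.0005,.096)
c=capture('scene'); crop(c,200,140,330,240,6,'s30.png')
c=capture('top'); crop(c,180,150,330,265,5,'t30.png')
for t in ['stop_knob','spice_jar_2','salt_shaker']:
    for n in ('scene','top'):
        print(t,n,[(np.round(rk(d['position']),4),round(d['conf'],2)) for d in nets.find_in(t,n)][:4])
"
```

```text
t 29.1 pos [ 0.4498 -0.162   0.2171] rack [-0.001  -0.1768  0.2171] zang -9.556579997289687 F [ 0.6019 -0.0399 -0.0864] w 0.0854507451763877
CMD [ 2.4199  3.5465 -0.0148] -0.05942999954828121
stop_knob scene [(array([-0.0125,  0.0029,  0.0461]), 0.86)]
stop_knob top []
spice_jar_2 scene [(array([-0.0218,  0.0707,  0.0797]), 0.9), (array([-0.0143,  0.1498,  0.079 ]), 0.62), (array([-0.0187,  0.0297,  0.0799]), 0.48)]
spice_jar_2 top [(array([-0.0123,  0.1576,  0.1108]), 0.53)]
salt_shaker scene [(array([-0.0206,  0.1092,  0.0617]), 0.64)]
salt_shaker top []
```

View pics/s30.png

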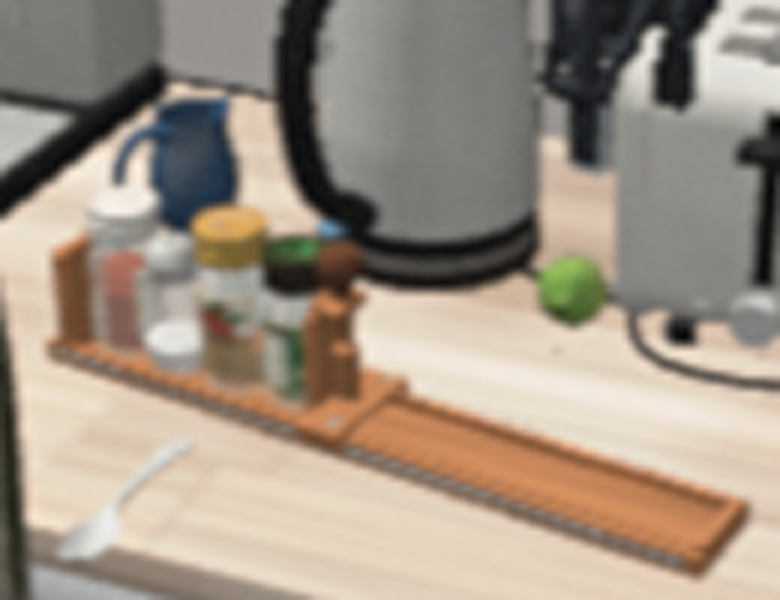

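View pics/t30.png

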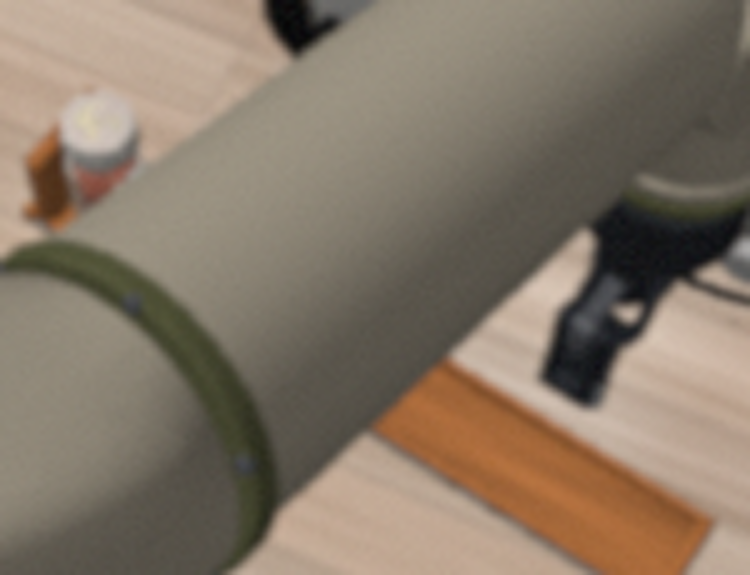

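```bash
python3 -c "
from h import *
c=capture('scene'); t=capture('top')
S=lambda X,Y:(200+X/6-.4,140+Y/6-.4)
T=lambda X,Y:(180+X/5-.4,150+Y/5-.4)
for n,p,z in (('jar1 cap',(123,205),.111),('jar2 cap',(232,222),.117),('jar3 cap',(300,250),.109),('knob',(339,262),.109)): print(n,rk(px2z(c,*S(*p),z)))
print('jar1 top',rk(px2z(t,*T(98,122),.111)))
W=mk(YAW,OX,OY)
ys=[.166,.122,.079,.0355]
P=np.array([[r*np.cos(a),y+r*np.sin(a),z] for y,r,h in zip(ys,(.022,.022,.021,.021),(.101,.066,.107,.099)) for z in (.01,.01+h) for a in np.linspace(0,6.28,20)])
crop(c,200,140,330,240,6,'s31.png',proj(c,W(P)))
"
```

```text
jar1 cap [np.float64(-0.004804531619091241), np.float64(0.1553710131444124), np.float64(0.11099999999999999)]
jar2 cap [np.float64(0.0009761602753042255), np.float64(0.07763110039479683), np.float64(0.11699999999999999)]
jar3 cap [np.float64(0.004746447185353201), np.float64(0.03199346512808628), np.float64(0.10899999999999987)]
knob [np.float64(0.0038999845336720965), np.float64(0.004258887795301024), np.float64(0.10899999999999999)]
jar1 top [np.float64(-0.00043444435412922847), np.float64(0.16097095894339952), np.float64(0.11099999999999999)]
```

View pics/s31.png

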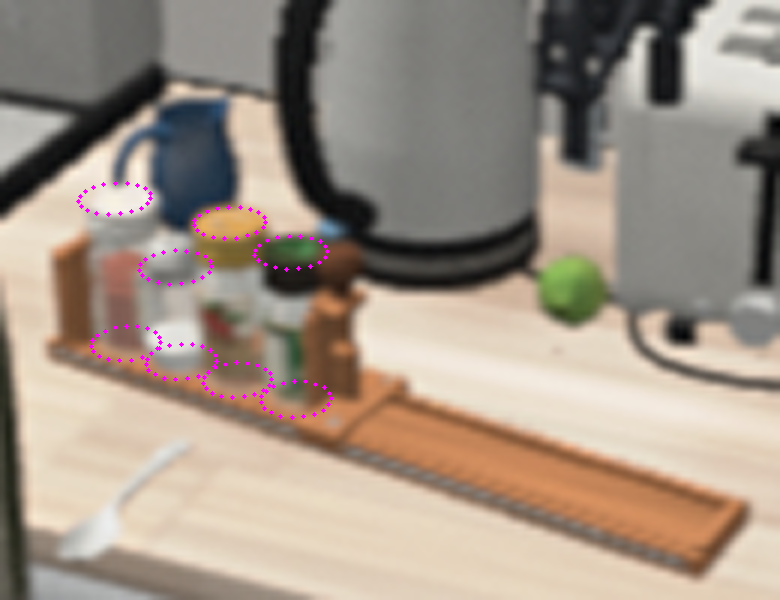

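Emit:
step_arm:
  commands:
    - [0,0.7,0,0]
    - [0,1.4,0,0]
    - [0,2.1,0,0]
    - [0,2.9,0,0]

```text
t: 30.0
position: [0.4741, -0.0135, 0.217]
eef_rot: [46.7, 90.0, 37.5]
wrist_force: [0.7, -0.2, 0.8]
width: 0.0854
```

Emit:
step_arm:
  commands:
    - [0,0.79,-0.47,-0.91]
    - [0,1.57,-0.93,-1.83]
    - [0,2.36,-1.4,-2.74]
    - [0,3.14,-1.87,-3.66]
    - [0,3.93,-2.34,-4.57]
    - [0,4.71,-2.8,-5.49]
    - [0,5.5,-3.27,-6.4]
    - [0,6.29,-3.74,-7.31]
    - [0,7.07,-4.2,-8.23]
    - [0,7.86,-4.67,-9.14]

```text
t: 31.0
position: [0.3052, 0.4124, 0.2168]
eef_rot: [40.6, 90.0, 86.5]
wrist_force: [1.3, 0.8, 0.2]
width: 0.0854
```

```bash
python3 -c "
from h import *
s=telemetry.state(); print(s['t'],s['position'],s['wrist_force'])
W=mk(YAW,OX,OY)
ys=[.166,.122,.079,.0355]
P=np.array([[r*np.cos(a),y+r*np.sin(a),z] for y,r,h in zip(ys,(.022,.022,.021,.021),(.101,.066,.107,.099)) for z in (.01,.01+h) for a in np.linspace(0,6.28,20)])
c=capture('top'); crop(c,170,140,290,230,6,'t32.png'); crop(c,170,140,290,230,6,'t33.png',proj(c,W(P)))
cv2.imwrite('pics/t34.png',cv2.resize(c['image'][:,:,::-1],(800,600)))
"
```

```text
31.0 [0.3052 0.4124 0.2168] [1.2726 0.7543 0.1636]
```

View pics/t32.png

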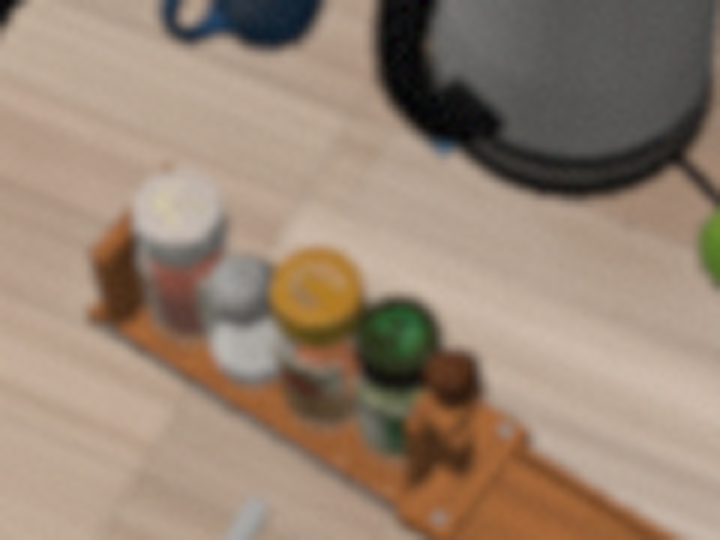

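View pics/t33.png

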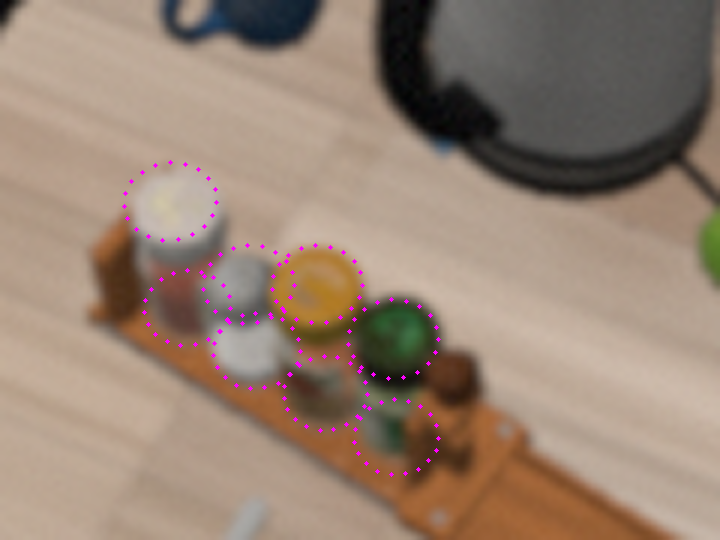

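View pics/t34.png

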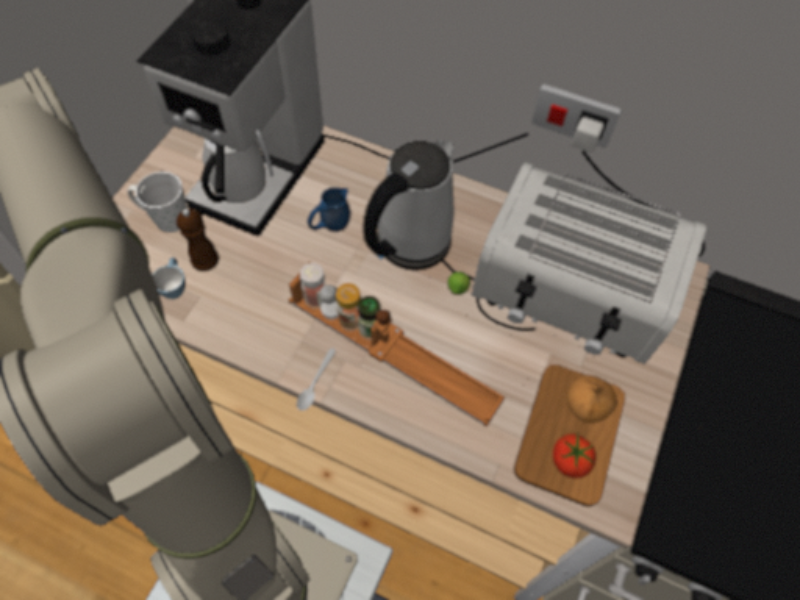

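```bash
python3 -c "
from h import *
c=capture('top')
a=cv2.imread('pics/t1.png')[0:250,0:250]
b=cv2.resize(c['image'][160:275,180:330,::-1],None,fx=5,fy=5,interpolation=cv2.INTER_CUBIC)[0:250,0:250]
cv2.imwrite('pics/cmp.png',cv2.resize(np.hstack([a,b]),(800,400),interpolation=cv2.INTER_CUBIC))
c=capture('scene')
a=cv2.imread('pics/s1.png')[50:270,40:260]
b=cv2.resize(c['image'][160:240,200:330,::-1],None,fx=6,fy=6,interpolation=cv2.INTER_CUBIC)[50:270,40:260]
cv2.imwrite('pics/cmps.png',cv2.resize(np.hstack([a,b]),(800,400),interpolation=cv2.INTER_CUBIC))
"
```

```text
(no output)
```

View pics/cmp.png

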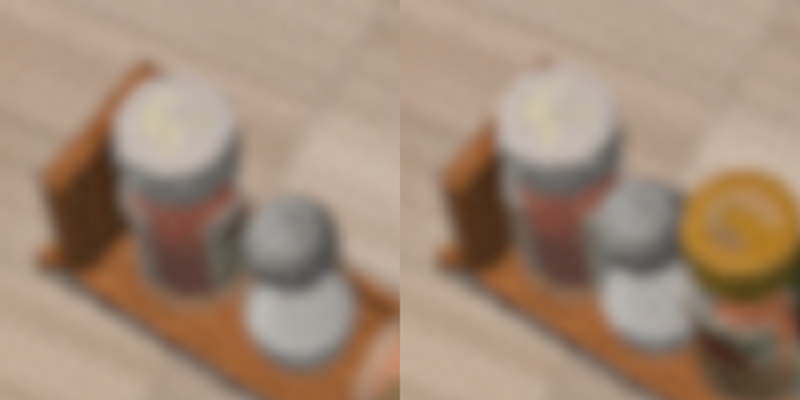

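View pics/cmps.png

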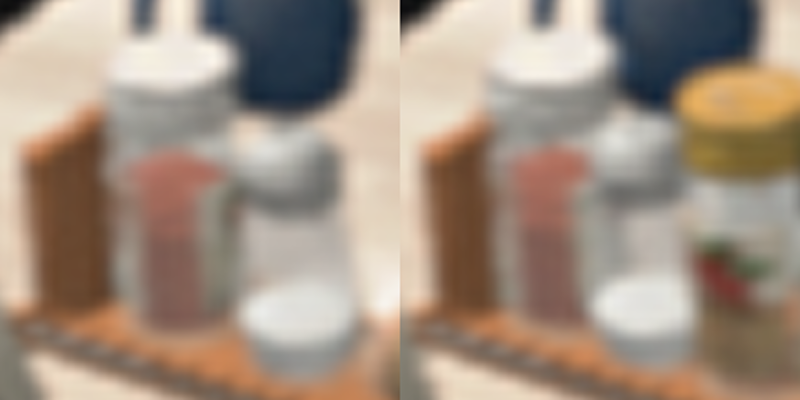

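```bash
python3 -c "
from h import *
c=capture('top'); W=mk(YAW,OX,OY)
crop(c,180,165,230,205,16,'b1.png')
L=[[x,.188,z] for z in (.01,.082) for x in np.linspace(-.032,.032,14)]+[[-.032,y,.018] for y in np.linspace(.1,.2,20)]+[[-.026,y,.010] for y in np.linspace(.1,.2,20)]
crop(c,180,165,230,205,16,'b2.png',proj(c,W(L)))
T=lambda X,Y:(170+X/6-.4,140+Y/6-.4)
print('knob',rk(px2z(c,*T(452,378),.109)))
print('j2',rk(px2z(c,*T(318,287),.117)),'j3',rk(px2z(c,*T(398,334),.109)),'j1',rk(px2z(c,*T(180,205),.111)))
"
```

```text
knob [np.float64(-0.0017763859722844562), np.float64(0.001030498005430805), np.float64(0.10899999999999999)]
j2 [np.float64(-0.0011833753245695268), np.float64(0.0774101945734736), np.float64(0.11699999999999999)] j3 [np.float64(0.0031222942011310774), np.float64(0.03493181947242061), np.float64(0.10899999999999999)] j1 [np.float64(0.0008459610224818023), np.float64(0.16051469961596815), np.float64(0.11099999999999999)]
```

View pics/b1.png

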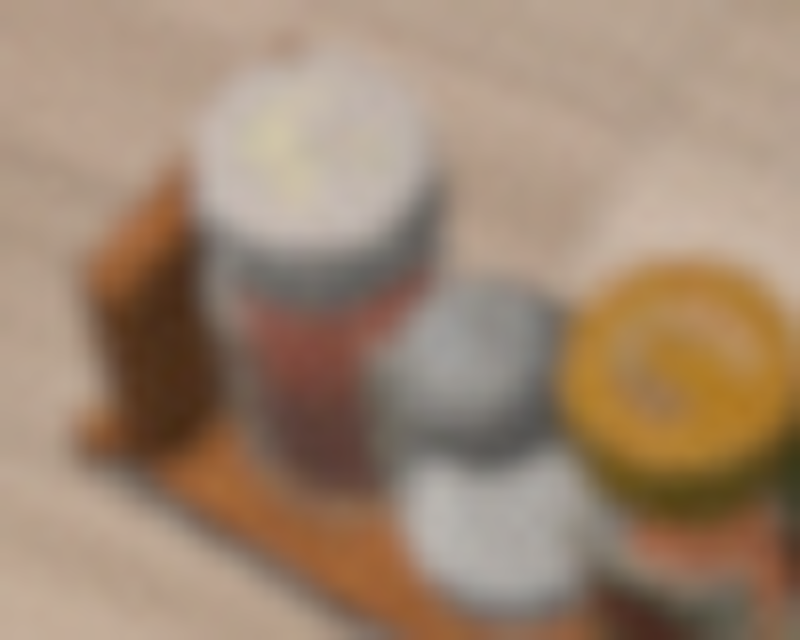

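View pics/b2.png

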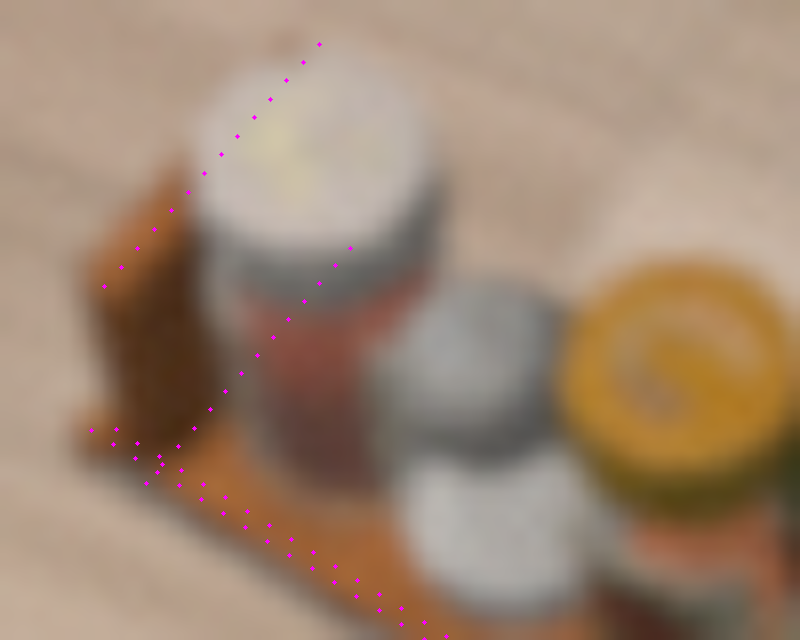

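```bash
python3 -c "
from h import *
print(order.finish_job()); print(telemetry.state()['t'])
"
```

```text
the job is handed in; nothing more can be done
None
the job is handed in; nothing more can be done
```

The toppled jar is standing upright again in the rack, released. The end stop is pushed up so the row sits snug against the end board. I handed the job in at about 31 s.

**What I did:** I gripped the jar by its cap and eased the jaws so it swung upright with its foot on the lane floor. I then tightened the grip, set the jar down next to the salt shaker and let go. After that I gripped the knob and slid the stop forward slowly until the push force rose to about 14 N within roughly 1 mm. I backed off a little, released and moved the arm clear.

**Last checks:**
- **Jars:** in both camera views all four jars stand upright.
- **Snugness:** the knob measured 1.0 mm along the rack, against 1.6 mm while I was pressing it. That leaves about 173 mm between stop and board, and the row needs about 173.5 mm, so it fits tightly.
- **Other things:** everything else in view appears where it was, and the arm touches nothing. In the last view the blue cup and pepper mill are close to the arm, so I checked them only by eye.

**One disagreement:** both cameras put the top of the pale-capped jar (`spice_jar_1`) about 5 to 10 mm short of where contact with the end board would place it. At that spot it would overlap its neighbours, so I took it as measurement error and trusted the force and the row length. A lean of a degree or two in that jar cannot be ruled out.

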